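Centre-punch a bent bracket blank

TASK

Take the spring-loaded centre punch (the longer tool, with the ringed grip and button cap) from the leaning tool rest and press it square to the surface until it snaps, first inside the ring of the mark on the bracket's flat part, then inside the ring of the mark on its sloping part. Then put the punch gently back in the groove it came from and let go. Do not fire it anywhere else, and leave the scriber and everything else standing where it is.

Things in the scene. Friction and masses are not known exactly. Their poses are not given: they have to be found in the camera images.
- punch_grip (a point): Where to hold the centre punch: on its axis, 138 mm from the tip; z axis from tip to cap. Round steel barrel 24 mm across, seven dark rings round the grip, dark button cap 17 mm across; 174 mm long, 0.21 kg. It stands in a groove of the rest, tip down, top leaning 25 degrees towards the rest's -x. From 105 mm above the tip the barrel stands free all round; the other tool's axis is 72 mm away.
- punch_tip (a point): The point of the punch's dark 12 mm nose; z axis along the punch from tip to cap. With the nose out, the barrel begins 30 mm above this point.
- nose (a joint): How far the nose is pushed into the barrel, m: 0 fully out, 0.013 hard stop. The hidden spring resists with about 6 N at first touch, climbing to about 12 N near 0.0055; there it snaps and the force falls to about 6 N at 0.0125. It has fired once this is over 0.0105; 0.012 is a sure stroke. The nose springs out by itself when lifted.
- rest: Fixed grey leaning tool rest on a dark base 130x150, on a grey block, together 30 high. Two V grooves at y = +36 and -36 mm in its frame, leaning 25 degrees from vertical to its -x (robot side), open on the upper (+x) side. A seated tool's tip stands on the ledge at x = 0, z = 52 mm; V walls support its barrel from below, 11 to 105 mm from the tip. Origin: on the bench under the tips, midway between grooves.
- scriber: The other tool in the rest, not to be used: a plain scriber with the same 24 mm barrel but no rings on its grip and no cap, tapering to a long solid needle; 145 mm long, shorter than the punch. Origin at its tip, z along it upwards.
- bracket: Fixed fixture (dark base 190x170 on a grey block, together 34 high) with a bent aluminium blank strapped on. In its frame the flat part, 120 wide in y, spans x = -86 to 0 mm, top at z = 50; behind it the sloping part rises 25 degrees from x = 0, 96 mm along the slope, facing up and to -x. Two strap clamps at x = -46, |y| 39 to 83 mm, studs up to z = 94. Origin: underside centre.
- mark_flat: Scribed mark on the flat part: a black cross with 30 mm arms and a ring 12 mm across inside. Origin at the cross, on the surface; z is the surface normal (up).
- mark_slope: The same mark on the sloping part. Origin at the cross, on the surface; z is the surface normal, 25 degrees from vertical towards the bracket's -x.
- reagent_a: Bystander: brown bottle, 56 mm across, height 116 mm. Origin at the centre of its underside.
- cup_white: Bystander: white lidded cup, 65 mm across, height 64 mm. Origin at the centre of its underside.
- dropper_c: Bystander: small white bottle with a red cap, 33 mm across, height 72 mm. Origin at the centre of its underside.
- lab_timer: Bystander: flat timer 64x64x18 mm. Origin at the centre of its underside.
- ball_pen: Bystander: pen lying flat, length 145 mm. Origin at the centre of its underside.
- wash_bottle: Bystander: white bottle with a bent spout along its own -x, 67 mm across (113 with the spout), height 196 mm. Origin at the centre of its underside. (The bottle itself stands 23 mm from it along +x.)
- reagent_b: Bystander: white bottle with a blue cap, 48 mm across, height 98 mm. Origin at the centre of its underside.

How it is judged:
On the way, in this order (a step that is already met when the one before it is completed fails the run):
1. the punch is fired on the flat mark: tip inside the ring (within 6 mm of the cross), punch square to the surface within 8 degrees (value of joint nose above 0.0105 m and distance between punch_tip and mark_flat below 0.006 m and angle between the z axis of punch_tip and the z axis of mark_flat, either way round below 0.14 rad), for 0.05 s.
2. the punch is fired on the sloping mark: tip inside the ring (within 6 mm of the cross), punch square to the surface within 8 degrees (value of joint nose above 0.0105 m and distance between punch_tip and mark_slope below 0.006 m and angle between the z axis of punch_tip and the z axis of mark_slope, either way round below 0.14 rad), for 0.05 s.
At the end, for the whole second after the job is handed in: The punch stands again in the groove it was taken from, tip on the foot ledge (tip within 10 mm and grip point within 15 mm of where they started), nose out (under 2 mm), let go (distance of punch_grip from where it was at the start of the episode below 0.015 m and distance of punch_tip from where it was at the start of the episode below 0.01 m and value of joint nose below 0.002 m); the robot touches nothing.
It fails at once if the punch fires anywhere but on one of the two marks (value of joint nose above 0.009 m and distance between punch_tip and mark_flat above 0.012 m and distance between punch_tip and mark_slope above 0.012 m).
It fails at once if the scriber or a bystander is shifted more than 20 mm (distance of any of scriber, reagent_a, cup_white, dropper_c, lab_timer, ball_pen, wash_bottle, reagent_b from where it was at the start of the episode above 0.02 m).
It also fails if it takes over 59 s, if anything falls off the work surface, if the arm or the gripper's body presses on something with over 40 N, if the wrist force passes 120 N, or if a joint passes its speed limit or range.

ROBOT

A 6-joint arm with a two-finger parallel gripper is mounted at the origin on a cart in front of the work surface, level with it; the furniture and walls round the work are solid. World frame = base frame: x ahead of the robot, y to its left, z up, the work surface at z = 0. Lengths are in m, angles in rad, forces in N, time in s.
With the tool pointing down it reaches from about 0.4 to 0.825 m from the base axis. Payload 7 kg.
Tool frame: the origin (TCP) lies on the centre line of the jaws, within the pads' length; the fingertips stand 19 mm ahead of it and the grasp point (between the pads) is the TCP; z points along the fingers, y is the direction in which the jaws open and shut (so a half turn about z gives the same grasp; the last joint's range is limited). The gripper opens to 85 mm and grips with 20 to 120 N. Pads are 22 mm wide; open, the fingers measure 114 mm over their backs; the gripper's body (76 mm by 85 mm) begins 54 mm behind the grasp point. The pads swing forward as they close: fully open they stand 13 mm farther back than shut.
Start: joints at [1.406, 0.359, 0.012, 0, -1.224, -0.288], TCP at [0.295, 0.607, 0.25] pointing down, gripper open.
Joint ranges: [-3.07, 3.07], [-1.43, 2.12], [-1.02, 1.25], [-3.03, 1.67], [-3.05, -0], [-3.03, 3.03]. Speed limits (rad/s): [2.39, 2.39, 3.01, 3.14, 3.14, 3.14].

INTERFACE

Orientations are given as a unit quaternion [w, x, y, z].
In Python, from plant import * gives the robot as it stands.
- The arm moves only by the tool move_arm, never from a script. Its argument "plan" is a list of rows, each a list of 5 numbers: the shift along the tool's x, y, z in units of 30 mm (1.0 is 30 mm), then the turn about the tool's z in units of 5 degrees (1.0 is 5 degrees), then the finger opening in mm, from 0 to 85.4. A call has 1 to 10 rows; each row shifts and turns the commanded pose from where the row before left it, along the tool's axes as they then stand; what a row does not reach is not made up. A row lasts 1/12 s, in which the tool goes at most 41.7 mm and 7.16 degrees, less where a joint would pass 70% of its speed; a pose out of reach is approached as far as the arm can. A call is refused whole if a number of a shift passes 1 or a number of a turn 1, either way. A call with a gripper value outside its range is refused whole. The fingers move at their own pace and stop on an object; "grip_force" is the grip in N (left out, the last holds). Time passes only in rows, so rows that do not move let the fingers close. It gives the time, the measured TCP pose, the force and the opening at its end, in the units of the state.
- sense(): the state, without advancing time (a new reading comes with each control period).
- camera(name): name is "side" or "top"; returns a dict with "img" (420x560x3 uint8, blue, green, red), "depth" (420x560 float32, m along the optical axis (not along the pixel's ray), 0 where there is no reading), "fx", "fy", "cx", "cy" (pixels), "dist_coeffs" ([k1, k2, p1, p2, k3] as OpenCV has them; the pictures are not rectified), "extrinsics" (4x4, takes a point from camera to world coordinates). Camera axes: x right, y up, looking along -z (the intrinsics and any distortion apply to the point x, -y, -z); pixel columns grow to the right and rows downward; lengths in m; the calibration is good to about 2 mm. A picture is of the moment at which its call begins.
- finish_job(): hands the job in, once; it reports no verdict.
The state is a dict: "clock": time; "joint_positions": joint angles; "joint_velocities": joint speeds; "effort": joint torques, N m; "tool_pos": TCP position; "tool_rot": TCP orientation; "ft_force": force on the tool from outside, world axes, zero at the start; "torque": the same for the moment, N m; "opening": finger opening in m.
Only numpy, scipy, OpenCV 4.12 (cv2) and the standard library are available. Lean on these libraries where they do the work, as an engineer would, in place of code of your own. Each camera call takes 0.05 s, during which the arm holds its last target.

## Working session

There is one attempt and no reset: what is moved stays moved. The work goes in short steps, Python scripts to look and compute and a tool call to move; the robot and the scene stay as the last step left them, time stands still between calls to the robot, and variables do not carry over. Pictures are saved under pics/ and viewed, and the job is handed in when it is done.

Besides the shell and the picture viewer there is one more tool, called after "Call:" by a JSON object that holds its "method" and its "body". move_arm: Moves the arm, as the interface text tells. Its arguments: {"type":"object","properties":{"plan":{"type":"array","items":{"type":"array","items":{"type":"number"}}},"grip_force":{"type":"number"}},"required":["plan"]}

```bash
ls; mkdir -p pics; python3 - <<'E'
from plant import *
import cv2,numpy as np
print(sense())
for n in("side","top"):
    c=camera(n); cv2.imwrite(f"pics/{n}0.png",c["img"]); np.savez(f"/tmp/{n}0.npz",**c)
    print(n,c["fx"],c["fy"],c["cx"],c["cy"],c["dist_coeffs"],c["extrinsics"])
E
```

```text
pics
{'clock': 0.0, 'joint_positions': array([ 1.40608919e+00,  3.59373744e-01,  1.10590895e-02, -4.02151293e-04,
       -1.22408728e+00, -2.88120506e-01]), 'joint_velocities': array([-0.00090409,  0.00204008,  0.00018683,  0.00105583, -0.0011203 ,
       -0.00081542]), 'effort': array([-7.83558535e-04, -5.83314335e+01,  2.93415445e+01,  6.93663061e+00,
       -5.78167179e-03, -4.73700524e-06]), 'tool_pos': array([0.2951139 , 0.6065619 , 0.24936288]), 'tool_rot': array([ 8.12935119e-04,  9.74461994e-01, -2.24550977e-01, -1.39189153e-04]), 'ft_force': array([0.57634046, 0.07418427, 0.29717791]), 'torque': array([ 0.01622215, -0.02522313,  0.03236951]), 'opening': 0.08535110185459963}
side 487.8102595588764 487.8102595588764 282.73135231806134 213.1642985713439 [-0.00105354  0.          0.          0.          0.        ] [[ 0.98806219  0.06451532 -0.13989596  0.32094366]
 [-0.15403553  0.4283613  -0.89038175 -1.41278474]
 [ 0.00248275  0.90130149  0.43318526  0.81077613]
 [ 0.          0.          0.          1.        ]]
top 501.36418755903065 501.36418755903065 276.6150341681656 210.23045393238692 [-0.07336096  0.          0.          0.          0.        ] [[ 1.20177457e-05  9.95628325e-01 -9.34036291e-02  4.12608743e-01]
 [-9.99999546e-01  1.00958144e-04  9.47490461e-04  1.11421297e-03]
 [ 9.52778198e-04  9.34035753e-02  9.95627874e-01  1.65409624e+00]
 [ 0.00000000e+00  0.00000000e+00  0.00000000e+00  1.00000000e+00]]
```

View pics/side0.png

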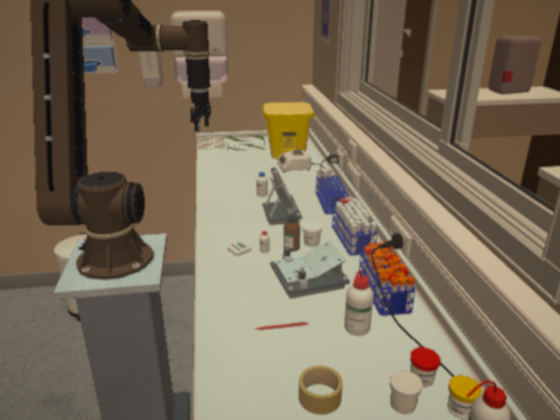

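View pics/top0.png

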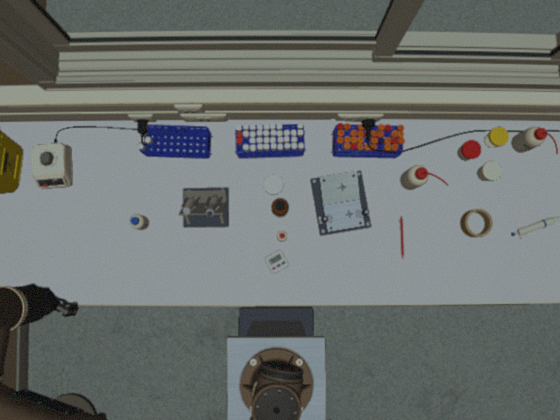

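The top view shows the rest near (205,207) and the bracket near (341,203), with marks near (342,187) and (350,213). I'll zoom in on both.

```bash
cat > h.py <<'E'
import numpy as np,cv2
def load(n,k=0):
    return dict(np.load(f"/tmp/{n}{k}.npz"))
def K(c): return np.array([[c["fx"],0,c["cx"]],[0,c["fy"],c["cy"]],[0,0,1]],float)
def ray(c,u,v):
    p=cv2.undistortPoints(np.array([[[u,v]]],float),K(c),c["dist_coeffs"])[0,0]
    E=c["extrinsics"]; return E[:3,3], E[:3,:3]@np.array([p[0],-p[1],-1.])
def atz(c,u,v,z):
    o,d=ray(c,u,v); return o+d*(z-o[2])/d[2]
def cloud(c):
    h,w=c["depth"].shape
    uv=np.stack(np.meshgrid(np.arange(w),np.arange(h)),-1).reshape(-1,1,2).astype(float)
    p=cv2.undistortPoints(uv,K(c),c["dist_coeffs"])[:,0]
    d=c["depth"].reshape(-1,1)
    P=np.c_[p[:,0:1]*d,-p[:,1:2]*d,-d]
    E=c["extrinsics"]; return (P@E[:3,:3].T+E[:3,3]).reshape(h,w,3)
def proj(c,P):
    E=c["extrinsics"]; q=(np.atleast_2d(P)-E[:3,3])@E[:3,:3]
    q=q*[1,-1,-1]
    return cv2.projectPoints(q.reshape(-1,1,3),np.zeros(3),np.zeros(3),K(c),c["dist_coeffs"])[0][:,0]
def crop(c,u0,v0,u1,v1,s,f):
    i=cv2.resize(c["img"][v0:v1,u0:u1],None,fx=s,fy=s,interpolation=cv2.INTER_CUBIC); cv2.imwrite(f,i)
E
python3 - <<'E'
from h import *
t=load("top");s=load("side")
crop(t,170,175,240,235,10,"pics/t_rest.png")
crop(t,300,160,380,240,7,"pics/t_br.png")
crop(s,250,160,310,230,8,"pics/s_rest.png")
crop(s,265,235,355,300,8,"pics/s_br.png")
E
```

```text
(no output)
```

View pics/t_rest.png

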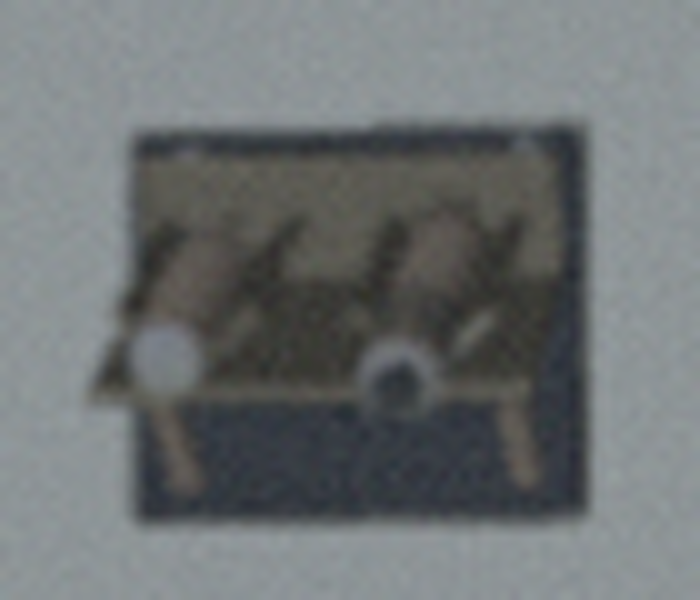

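View pics/t_br.png

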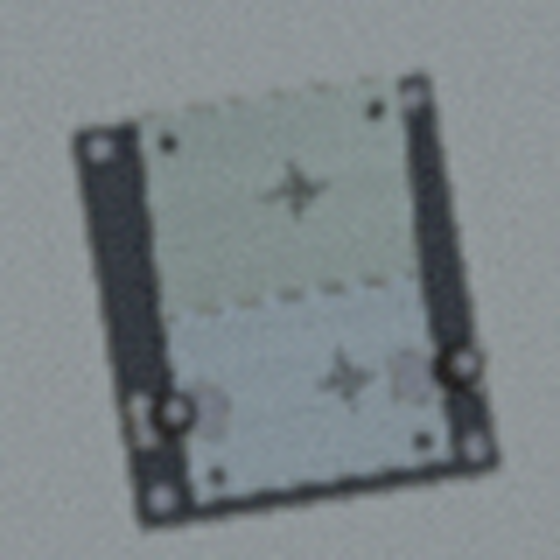

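View pics/s_rest.png

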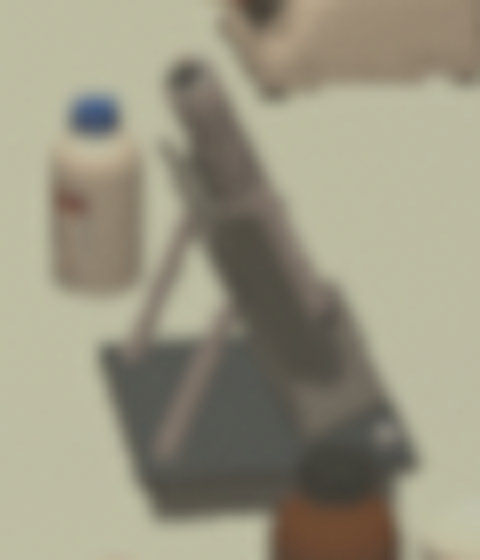

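View pics/s_br.png

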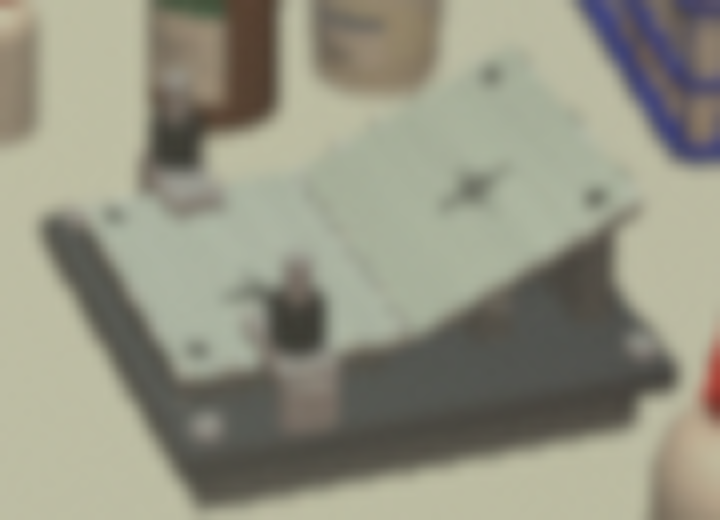

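```bash
cat > tri.py <<'E'
from h import *
t=load("top");s=load("side")
def tri(pt,ps):
    o1,d1=ray(t,*pt);o2,d2=ray(s,*ps)
    A=np.c_[d1,-d2]; x=np.linalg.lstsq(A,o2-o1,rcond=None)[0]
    a=o1+d1*x[0];b=o2+d2*x[1]; return (a+b)/2,np.linalg.norm(a-b)
def pt(u0,v0,s,x,y): return (u0+(x+.5)/s-.5, v0+(y+.5)/s-.5)
E
python3 - <<'E'
from tri import *
# rest base corners, top
for c in [(136,133),(585,127),(583,518),(136,518)]: print("rest",atz(t,*pt(170,175,10,*c),.030).round(4))
for c in [(72,132),(425,72),(497,462),(142,527)]: print("br",atz(t,*pt(300,160,7,*c),.034).round(4))
mf=tri(pt(300,160,7,346,378),pt(265,235,8,252,290)); print("flat?",mf, atz(t,*pt(300,160,7,346,378),.05))
ms=tri(pt(300,160,7,296,189),pt(265,235,8,474,188)); print("slope",ms)
print("cap",tri(pt(170,175,10,397,383),pt(250,160,8,184,75)), atz(t,*pt(170,175,10,397,383),.2097))
Pt=cloud(t);Ps=cloud(s)
for n,P,(u,v) in [("flat t",Pt,(349,213)),("slope t",Pt,(342,187)),("cap t",Pt,(209,213)),("slope s",Ps,(324,258))]:
    print(n,P[v-1:v+2,u-1:u+2].reshape(-1,3).round(4).tolist()[::4])
for nm,f in (("flatplane",[(332,210),(340,222),(352,205)]),):
    for u,v in f: print(Pt[v,u].round(4))
E
```

```text
rest [0.6386 0.3057 0.03  ]
rest [0.6404 0.1584 0.03  ]
rest [0.5124 0.1579 0.03  ]
rest [0.5123 0.3035 0.03  ]
br [ 0.669 -0.109  0.034]
br [ 0.6976 -0.2748  0.034 ]
br [ 0.5146 -0.3054  0.034 ]
br [ 0.4846 -0.1402  0.034 ]
flat? (array([ 0.54915356, -0.23298174,  0.04889284]), np.float64(0.006558417010524907)) [ 0.55232397 -0.23326713  0.05      ]
slope (array([ 0.63514783, -0.20839796,  0.0693821 ]), np.float64(0.004094385576986119))
cap (array([0.5388924 , 0.19570378, 0.20445491]), np.float64(0.0041004734041630115)) [0.54047468 0.19480472 0.2097    ]
flat t [[0.5574, -0.2301, 0.05], [0.5538, -0.2327, 0.0539], [0.5509, -0.2364, 0.0506]]
slope t [[0.6389, -0.2059, 0.0706], [0.6361, -0.2094, 0.0675], [0.6334, -0.2132, 0.0634]]
cap t [[0.5425, 0.1978, 0.2143], [0.5401, 0.1956, 0.2094], [0.5374, 0.1931, 0.2062]]
slope s [[0.6325, -0.2003, 0.0682], [0.6331, -0.2106, 0.0707], [0.6353, -0.2143, 0.0694]]
[ 0.5637 -0.1784  0.0513]
[ 0.5245 -0.2028  0.0591]
[ 0.5799 -0.2431  0.0516]
```

The right-hand tool in the top view (cap near 209,213) has the dark cap, so that's the punch, on the rest's -y side. I'll check its axis against depth before moving.

```bash
python3 - <<'E'
from tri import *
P=cloud(t)
m=(P[...,2]>.13)&(P[...,2]<.23)&(abs(P[...,0]-.56)<.06)&(abs(P[...,1]-.195)<.03)
q=P[m];print(len(q))
for lo in np.arange(.13,.22,.015):
    k=q[(q[:,2]>=lo)&(q[:,2]<lo+.015)]
    if len(k):print(round(lo,3),len(k),k.mean(0).round(4),k.min(0).round(3),k.max(0).round(3))
Q=cloud(s)
m=(Q[...,2]>.10)&(Q[...,2]<.23)&(abs(Q[...,0]-.56)<.09)&(abs(Q[...,1]-.195)<.035)
q=Q[m];print("side",len(q))
for lo in np.arange(.10,.22,.015):
    k=q[(q[:,2]>=lo)&(q[:,2]<lo+.015)]
    if len(k):print(round(lo,3),len(k),k.mean(0).round(4),k.min(0).round(3),k.max(0).round(3))
# predicted model overlay
o=np.array([.614,.231,0]);a=np.radians(25)
tip=o+[0,-.036,.052];ax=np.array([-np.sin(a),0,np.cos(a)])
for n,c,(u0,v0,sc) in (("t",t,(170,175,10)),("s",s,(250,160,8))):
    print(n,[(np.round((proj(c,tip+ax*d)[0]-[u0,v0])*sc)).tolist() for d in (.105,.138,.174)])
E
```

```text
178
0.13 62 [0.5621 0.19   0.1369] [0.543 0.166 0.13 ] [0.587 0.224 0.145]
0.145 21 [0.5688 0.1935 0.1514] [0.546 0.168 0.145] [0.579 0.216 0.16 ]
0.16 15 [0.5671 0.1951 0.1678] [0.562 0.186 0.162] [0.571 0.208 0.174]
0.175 18 [0.558  0.1913 0.1836] [0.545 0.184 0.177] [0.566 0.205 0.189]
0.19 28 [0.5465 0.1938 0.1991] [0.532 0.185 0.192] [0.559 0.206 0.205]
0.205 34 [0.5417 0.1954 0.2088] [0.531 0.187 0.205] [0.552 0.205 0.214]
side 268
0.1 46 [0.5712 0.1783 0.1078] [0.547 0.16  0.1  ] [0.596 0.229 0.115]
0.115 40 [0.5681 0.1786 0.122 ] [0.547 0.162 0.115] [0.588 0.193 0.13 ]
0.13 57 [0.5575 0.183  0.1369] [0.538 0.164 0.13 ] [0.582 0.229 0.145]
0.145 26 [0.5605 0.1825 0.1516] [0.548 0.175 0.145] [0.576 0.19  0.159]
0.16 29 [0.5547 0.1813 0.1666] [0.54  0.172 0.16 ] [0.569 0.198 0.174]
0.175 33 [0.5477 0.1823 0.1828] [0.533 0.171 0.175] [0.562 0.196 0.19 ]
0.19 28 [0.5394 0.1831 0.1981] [0.529 0.173 0.191] [0.552 0.195 0.205]
0.205 9 [0.5383 0.1862 0.2088] [0.529 0.179 0.205] [0.548 0.193 0.213]
t [[420.0, 301.0], [407.0, 337.0], [392.0, 379.0]]
s [[254.0, 188.0], [223.0, 128.0], [189.0, 60.0]]
```

Call:
{"method": "move_arm", "body": {"plan": [[0,0,-1,-1,85],[0,0,-1,-1,70],[0.9,0.6,0,-1,50],[0.9,0.6,0,-1,50],[0.9,0.6,0,-1,50]], "grip_force": 20}}

```text
clock: 0.52
tool_pos: [0.3643, 0.538, 0.3106]
tool_rot: [-0.0, 1.0, -0.005, -0.0]
ft_force: [0.3, 0.5, -0.1]
opening: 0.05
```

Call:
{"method": "move_arm", "body": {"plan": [[0.53,0.95,0,-0.2,46],[0.53,0.95,0,0,46],[0.53,0.95,0,0,46],[0.53,0.95,0,0,46],[0.53,0.95,0,0,46],[0.53,0.95,0,0,46],[0.53,0.95,0,0,46],[0.53,0.95,0,0,46],[0.53,0.95,0,0,46],[0.5,0.95,0,0,46]]}}

```text
clock: 1.35
tool_pos: [0.5227, 0.252, 0.31]
tool_rot: [0.0, 1.0, 0.001, -0.0]
ft_force: [-0.5, 0.4, -0.6]
opening: 0.0463
```

Call:
{"method": "move_arm", "body": {"plan": [[0.5,0.95,0,0,46],[0.4,0.6,0,0,46],[0,0,0,0,46],[0,0,0,0,46]]}}

```text
clock: 1.68
tool_pos: [0.5496, 0.2059, 0.3098]
tool_rot: [0.0, 1.0, -0.001, -0.0]
ft_force: [-0.6, 0.9, -0.8]
opening: 0.0462
```

Call:
{"method": "move_arm", "body": {"plan": [[0.15,0.36,0,0,46],[0,0,0,0,46],[0,0,0.8,0,46],[0,0,0.8,0,46],[0,0,0,0,46]]}}

```text
clock: 2.1
tool_pos: [0.5513, 0.196, 0.2577]
tool_rot: [0.001, 1.0, 0.001, -0.003]
ft_force: [-0.9, 0.1, -0.9]
opening: 0.0459
```

```bash
cat > snap.py <<'E'
import sys
from plant import *
from h import *
k=sys.argv[1]; print({a:np.round(b,4).tolist() for a,b in sense().items() if a in("clock","tool_pos","ft_force","opening","tool_rot")})
im=[]
for n,b in (("side",sys.argv[2]),("top",sys.argv[3])):
    c=camera(n); np.savez(f"/tmp/{n}{k}.npz",**c)
    u0,v0,u1,v1=map(int,b.split(","))
    i=cv2.resize(c["img"][v0:v1,u0:u1],(400,int(400*(v1-v0)/(u1-u0))),interpolation=cv2.INTER_CUBIC); im.append(i)
H=max(i.shape[0] for i in im)
cv2.imwrite(f"pics/{k}.png",np.hstack([cv2.copyMakeBorder(i,0,H-i.shape[0],0,0,0) for i in im])[:600])
E
python3 snap.py a 235,100,315,230 160,160,250,250
```

```text
{'clock': 2.1, 'tool_pos': [0.5513, 0.196, 0.2577], 'tool_rot': [0.0013, 1.0, 0.0006, -0.0032], 'ft_force': [-0.943, 0.0705, -0.8927], 'opening': 0.0459}
```

View pics/a.png

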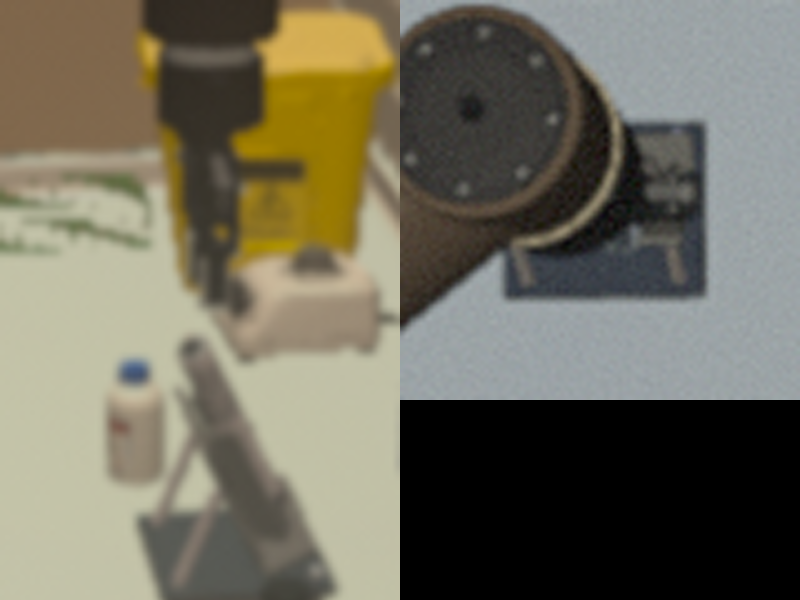

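Call:
{"method": "move_arm", "body": {"plan": [[0.09,0.02,0.9,0,46],[0,0,0.9,0,46],[0,0,0.8,0,46],[0,0,0.08,0,46],[0,0,0,0,46],[0,0,0,0,46]]}}

```text
clock: 2.7
tool_pos: [0.5577, 0.1965, 0.1841]
tool_rot: [-0.0, 1.0, 0.001, 0.001]
ft_force: [0.4, 0.5, -0.5]
opening: 0.046
```

```bash
python3 snap.py b 235,130,315,230 160,160,250,250
```

```text
{'clock': 2.7, 'tool_pos': [0.5577, 0.1965, 0.1841], 'tool_rot': [-0.0004, 1.0, 0.0009, 0.0012], 'ft_force': [0.3911, 0.548, -0.5488], 'opening': 0.046}
```

View pics/b.png

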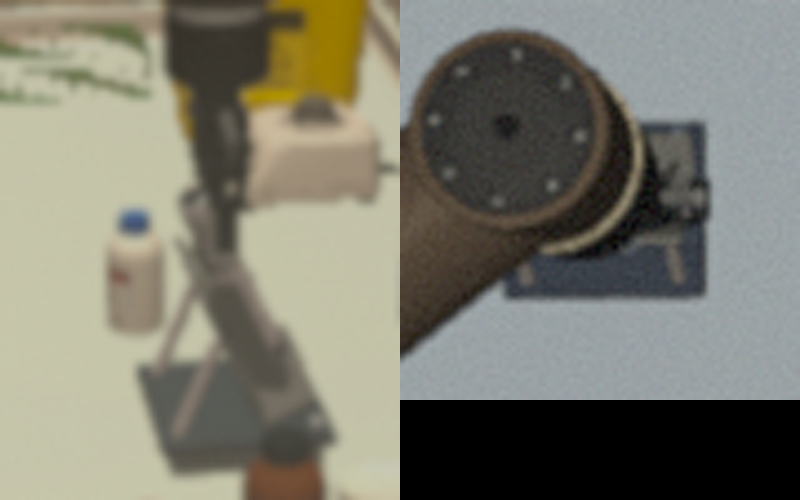

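```bash
python3 - <<'E'
from h import *
c=load("side","b")
f=lambda p:((proj(c,p)[0]-[235,130])*5).round().tolist()
print("near finger back: tip,tcp,up", [f(np.array([.5577,.1965-.03,.1841+d])) for d in(-.019,0,.03)])
a=np.radians(25);ax=np.array([-np.sin(a),0,np.cos(a)])
for x0 in (.614,.610):
  tip=np.array([x0,.195,.052]); print([f(tip+ax*d) for d in (.105,.138,.174)])
d=cv2.absdiff(load("side","b")["img"],load("side",0)["img"])
i=load("side",0)["img"][130:230,235:315]; j=c["img"][130:230,235:315]
cv2.imwrite("pics/cmp.png",np.hstack([cv2.resize(k,(400,500),interpolation=cv2.INTER_CUBIC) for k in(i,j)]))
E
```

```text
near finger back: tip,tcp,up [[223.0, 260.0], [223.0, 235.0], [223.0, 195.0]]
[[234.0, 268.0], [214.0, 230.0], [193.0, 188.0]]
[[228.0, 268.0], [209.0, 230.0], [187.0, 188.0]]
```

View pics/cmp.png

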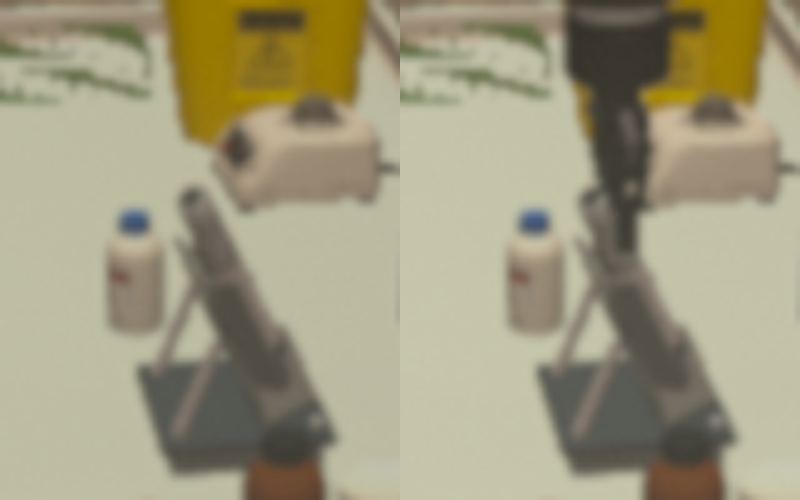

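Call:
{"method": "move_arm", "body": {"plan": [[-0.1,0.03,0.2,0,46],[0,0,0,0,46],[0,0,0,0,46],[0,0,0,0,20],[0,0,0,0,20],[0,0,0,0,20],[0,0,0,0,20],[0,0,0,0,20]], "grip_force": 25}}

```text
clock: 3.47
tool_pos: [0.5539, 0.1945, 0.1764]
tool_rot: [0.0, 1.0, 0.001, 0.0]
ft_force: [1.6, -4.5, 3.1]
opening: 0.0233
```

Call:
{"method": "move_arm", "body": {"plan": [[0.19,0,-0.08,0,20],[0.19,0,-0.07,0,20],[0.19,0,-0.06,0,20],[0.19,0,-0.06,0,20],[0,0,0,0,20],[0,0,0,0,20]], "grip_force": 20}}

```text
clock: 3.97
tool_pos: [0.5771, 0.195, 0.1839]
tool_rot: [-0.0, 1.0, 0.0, 0.0]
ft_force: [-1.0, -1.4, 2.3]
opening: 0.0233
```

```bash
python3 snap.py c 235,130,315,230 160,160,250,250
```

```text
{'clock': 3.9667, 'tool_pos': [0.5771, 0.195, 0.1839], 'tool_rot': [-0.0001, 1.0, 0.0003, 0.0003], 'ft_force': [-1.0281, -1.3917, 2.2615], 'opening': 0.0233}
```

View pics/c.png

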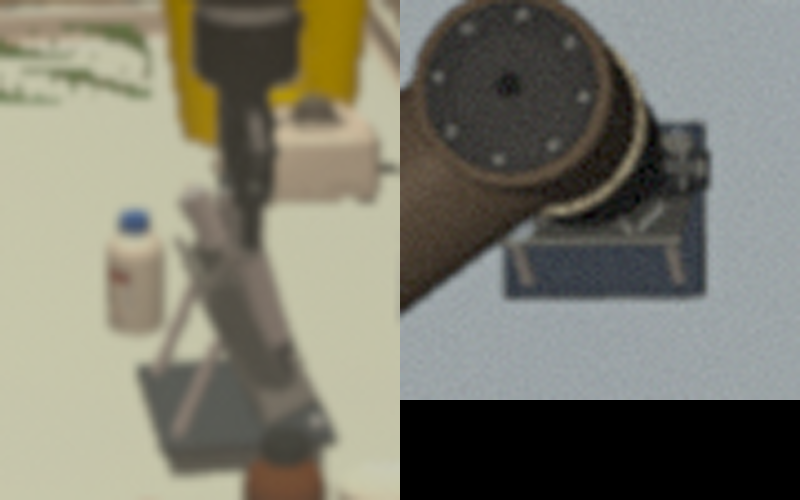

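Call:
{"method": "move_arm", "body": {"plan": [[0.2,0,-0.05,0,20],[0.2,0,-0.04,0,20],[0.2,0,-0.03,0,20],[0.2,0,-0.02,0,20],[0.2,0,-0.01,0,20],[0.17,0,0,0,20],[0,0,0,0,20],[0,0,0,0,20]]}}

```text
clock: 4.73
tool_pos: [0.6122, 0.195, 0.1886]
tool_rot: [-0.0, 1.0, 0.0, 0.0]
ft_force: [-0.6, -0.3, 1.5]
opening: 0.0233
```

```bash
python3 snap.py d 235,130,315,230 160,160,250,250
```

```text
{'clock': 4.7333, 'tool_pos': [0.6122, 0.195, 0.1886], 'tool_rot': [-0.0001, 1.0, 0.0003, 0.0005], 'ft_force': [-0.5739, -0.3098, 1.5157], 'opening': 0.0233}
```

View pics/d.png

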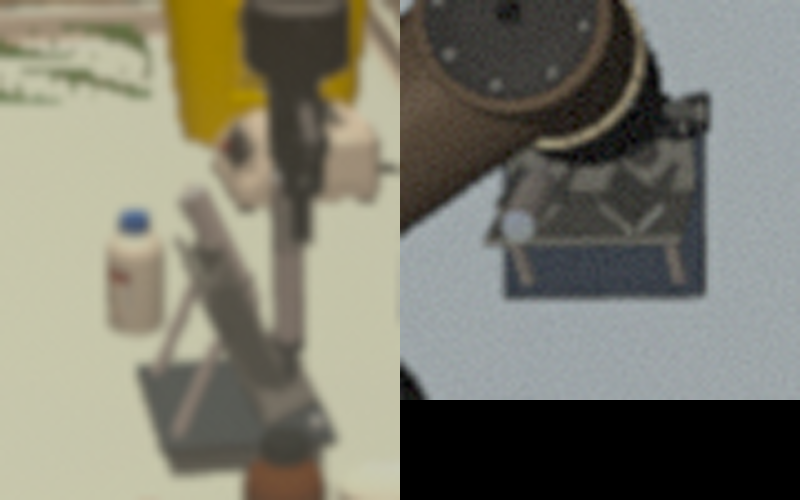

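The punch stands vertical in the grip (side view, barrel x≈288 from row 200 to 370), with its tip still on the ledge. Next I'll grip harder, lift and carry it over.

Call:
{"method": "move_arm", "body": {"plan": [[0,0,0,0,15],[0,0,-0.3,0,15],[0,0,-0.8,0,15],[0,0,-1,0,15],[0,0,-1,0,15],[0,0,-0.9,0,15],[0,0,0,0,15],[0,0,0,0,15]], "grip_force": 60}}

```text
clock: 5.5
tool_pos: [0.6119, 0.1953, 0.3109]
tool_rot: [-0.001, 1.0, 0.001, 0.002]
ft_force: [1.1, 0.2, -2.5]
opening: 0.0227
```

```bash
python3 snap.py e 235,90,315,220 160,130,250,250
```

```text
{'clock': 5.5, 'tool_pos': [0.6119, 0.1953, 0.3109], 'tool_rot': [-0.0012, 1.0, 0.0005, 0.0017], 'ft_force': [1.1113, 0.1856, -2.5113], 'opening': 0.0227}
```

View pics/e.png

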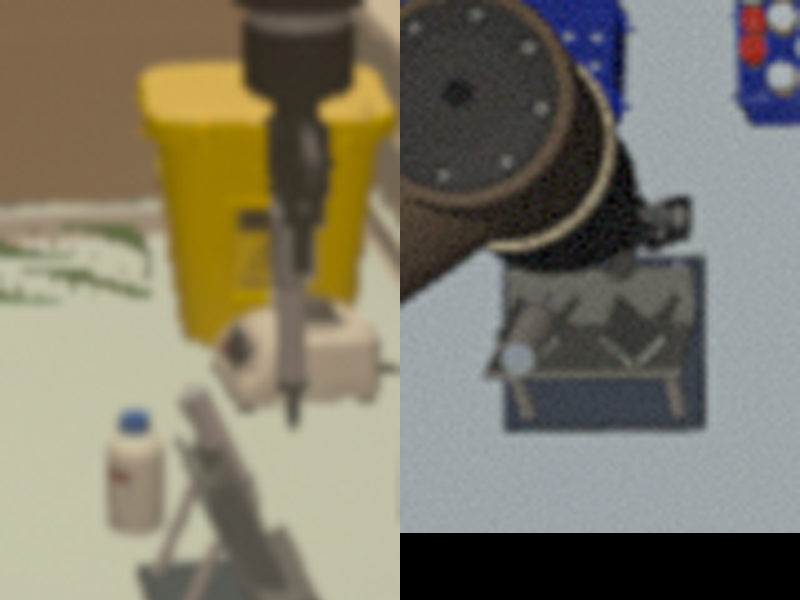

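Call:
{"method": "move_arm", "body": {"plan": [[0,0.4,0,0,15],[-0.13,0.8,0,0,15],[-0.14,0.95,0,0,15],[-0.14,0.95,0,0,15],[-0.14,0.95,0,0,15],[-0.14,0.95,0,0,15],[-0.14,0.95,0,0,15],[-0.14,0.95,0,0,15],[-0.14,0.95,0,0,15],[-0.14,0.95,0,0,15]]}}

```text
clock: 6.43
tool_pos: [0.573, -0.0709, 0.3073]
tool_rot: [0.0, 1.0, 0.0, -0.001]
ft_force: [-0.3, -0.1, -2.3]
opening: 0.0228
```

Call:
{"method": "move_arm", "body": {"plan": [[-0.14,0.95,0,0,15],[-0.14,0.95,0,0,15],[-0.14,0.95,0,0,15],[-0.14,0.95,0,0,15],[-0.14,0.7,0,0,15],[-0.14,0.4,0,0,15],[0,0.2,0,-0.9,15],[0,0,0,-0.9,15],[0,0,0,0,15],[0,0,0,0,15]]}}

```text
clock: 7.27
tool_pos: [0.5487, -0.2221, 0.3078]
tool_rot: [-0.0, 0.997, 0.078, -0.001]
ft_force: [0.3, 0.3, -1.5]
opening: 0.0228
```

```bash
python3 snap.py f 265,170,365,300 300,140,390,250
```

```text
{'clock': 7.2667, 'tool_pos': [0.5487, -0.2221, 0.3078], 'tool_rot': [-0.0002, 0.997, 0.0777, -0.0006], 'ft_force': [0.3026, 0.284, -1.5211], 'opening': 0.0228}
```

View pics/f.png

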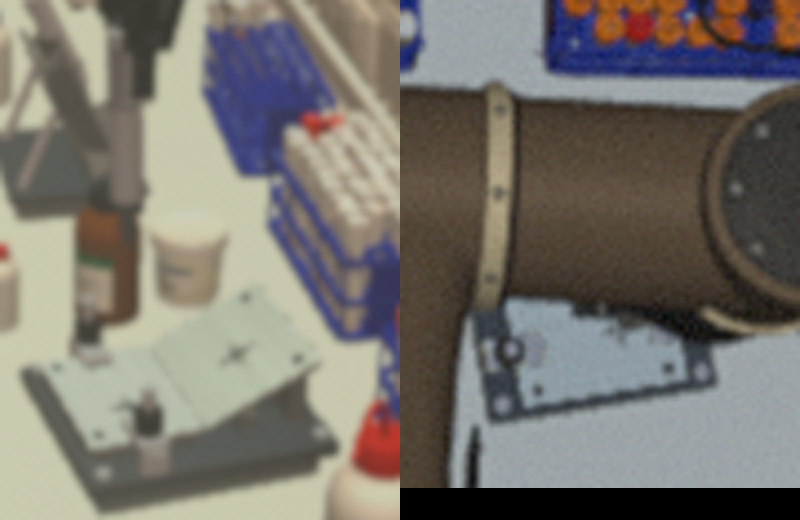

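```bash
python3 - <<'E'
from h import *
c=load("side","f")
crop(c,280,170,325,235,9,"pics/f2.png")
T=np.array([.5487,-.2221,.3078])
for dx in (0,.0072):
  print([((proj(c,T+[dx*k,0,-d])[0]-[280,170])*9).round().tolist() for d,k in((0,0),(.108,.78),(.138,1))])
E
```

```text
[[160.0, 149.0], [154.0, 472.0], [153.0, 558.0]]
[[160.0, 149.0], [172.0, 471.0], [176.0, 557.0]]
```

View pics/f2.png

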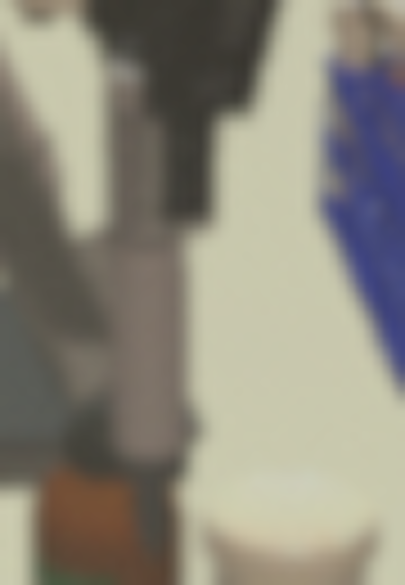

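Call:
{"method": "move_arm", "body": {"plan": [[0,0.38,0.3,0,15],[0,0,0.8,0,15],[0,0,0.9,0,15],[0,0,0.8,0,15],[0,0,0.6,0,15],[0,0,0,0,15],[0,0,0,0,15],[0,0,0,0,15]]}}

```text
clock: 8.03
tool_pos: [0.5517, -0.2337, 0.2076]
tool_rot: [0.0, 0.997, 0.079, 0.001]
ft_force: [0.3, -0.6, -1.0]
opening: 0.0227
```

```bash
python3 snap.py g 275,220,335,290 300,140,390,250; python3 - <<'E'
from h import *
c=load("side","g")
crop(c,275,210,335,285,8,"pics/g2.png")
from plant import sense
T=sense()["tool_pos"]
print([((proj(c,p)[0]-[275,210])*8).round().tolist() for p in(T,T-[0,0,.138],[.5523,-.2333,.05],[.5523,-.2333,.065])])
E
```

```text
{'clock': 8.0333, 'tool_pos': [0.5517, -0.2337, 0.2076], 'tool_rot': [0.0004, 0.9969, 0.079, 0.0006], 'ft_force': [0.2607, -0.5832, -0.9922], 'opening': 0.0227}
[[193.0, 93.0], [186.0, 436.0], [186.0, 483.0], [187.0, 447.0]]
```

View pics/g2.png

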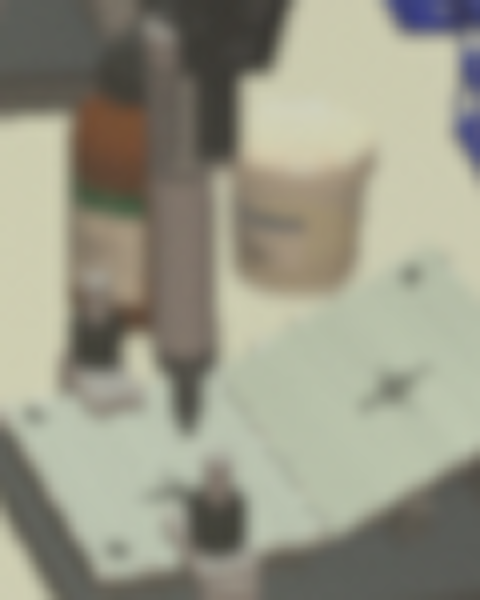

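View pics/g.png

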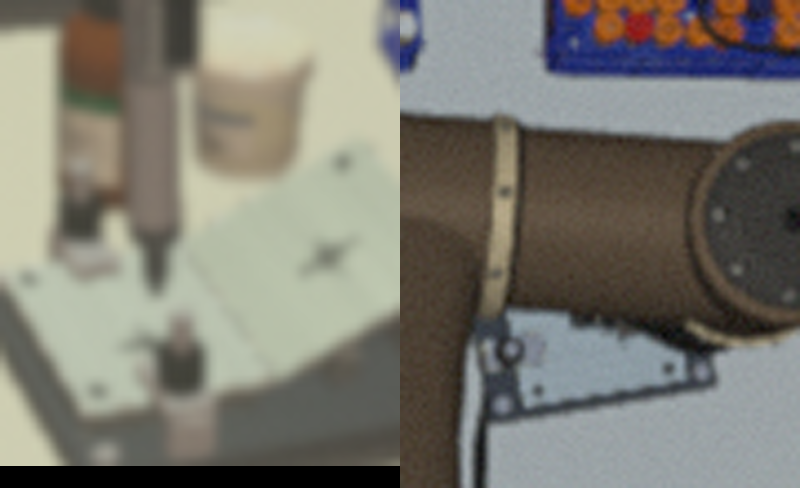

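```bash
python3 - <<'E'
from h import *
a=np.radians(9.7);X=np.array([np.cos(a),np.sin(a),0]);Y=np.array([-np.sin(a),np.cos(a),0])
M=np.array([.5523,-.2333,.05])
sl=np.radians(25)
S0=np.array([.6351,-.2084,.0697]);Xs=X*np.cos(sl)+np.array([0,0,np.sin(sl)])
def panel(c,b,s,draw):
    i=cv2.resize(c["img"][b[1]:b[3],b[0]:b[2]],None,fx=s,fy=s,interpolation=cv2.INTER_CUBIC)
    i=cv2.convertScaleAbs(i,alpha=1.3)
    if draw:
      for C,x in((M,X),(S0,Xs)):
        for d in(x,Y):
          p=((proj(c,np.array([C-d*.015,C+d*.015]))-[b[0],b[1]]+.5)*s).round().astype(int)
          cv2.line(i,tuple(map(int,p[0])),tuple(map(int,p[1])),(0,0,255),1)
    return i
out=[]
for n,b in(("top",(325,175,365,225)),("side",(280,245,340,290))):
    c=load(n,0); s=400/(b[2]-b[0])
    out.append([panel(c,b,s,0),panel(c,b,s,1)])
cv2.imwrite("pics/ov_t.png",np.hstack(out[0]));cv2.imwrite("pics/ov_s.png",np.hstack(out[1]))
E
```

```text
(no output)
```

View pics/ov_t.png

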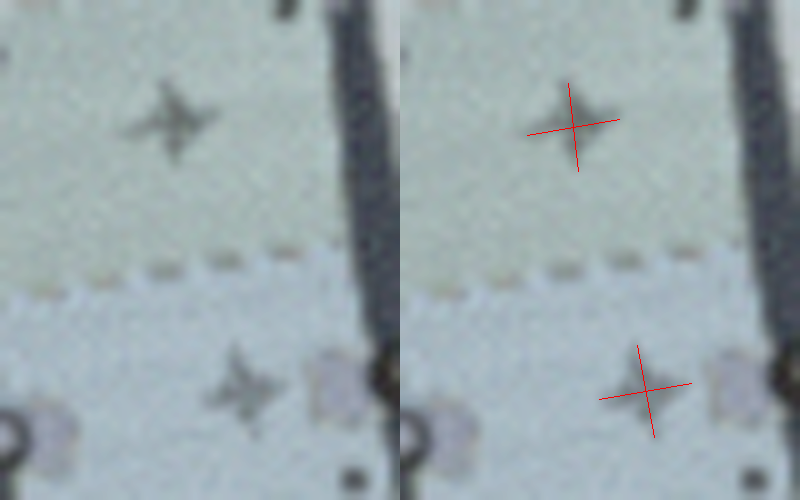

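View pics/ov_s.png

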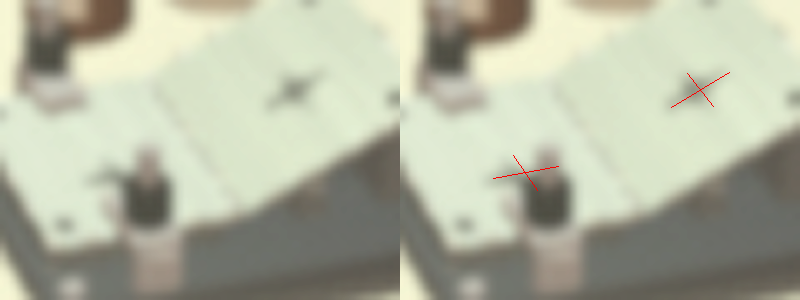

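```bash
python3 - <<'E'
from h import *
out=[]
for k,T,b in(("d",[.6122,.195,.1886],(280,160,305,210)),("e",[.6119,.1953,.3109],(282,125,307,185)),("f",[.5487,-.2221,.3078],(282,172,312,240)),("g",[.5517,-.2337,.2076],(285,208,315,276))):
    c=load("side",k);T=np.array(T)
    s=8
    i=cv2.resize(c["img"][b[1]:b[3],b[0]:b[2]],None,fx=s,fy=s,interpolation=cv2.INTER_CUBIC)[:560,:200]
    p=((proj(c,np.array([T,T-[0,0,.138]]))-[b[0],b[1]]+.5)*s).astype(int)
    for q in p: cv2.circle(i,tuple(map(int,q)),3,(0,0,255),-1)
    cv2.line(i,tuple(map(int,p[0])),tuple(map(int,p[1])),(0,0,255),1)
    out.append(cv2.copyMakeBorder(i,0,560-i.shape[0],0,200-i.shape[1],0))
cv2.imwrite("pics/fk.png",np.hstack(out))
E
```

```text
(no output)
```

View pics/fk.png

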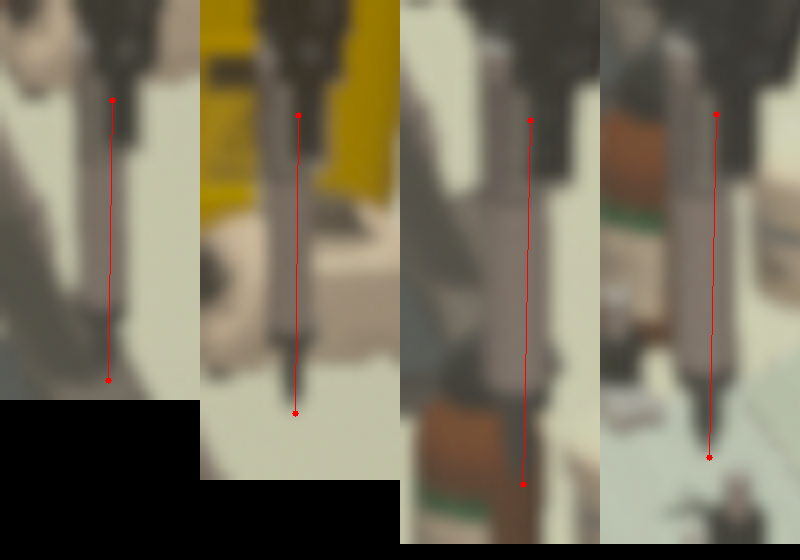

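Call:
{"method": "move_arm", "body": {"plan": [[-0.05,-0.05,0.2,0,15],[0,0,0.3,0,15],[0,0,0,0,15],[0,0,0,0,15]]}}

```text
clock: 8.47
tool_pos: [0.5487, -0.2321, 0.1908]
tool_rot: [-0.0, 0.997, 0.079, -0.001]
ft_force: [-0.1, -0.2, -2.1]
opening: 0.0225
```

```bash
cat > zoom.py <<'E'
import sys
from plant import *
from h import *
k=sys.argv[1]; b=list(map(int,sys.argv[2].split(",")))
S=sense();print({a:np.round(v,4).tolist() for a,v in S.items() if a in("clock","tool_pos","ft_force","opening","tool_rot")})
c=camera("side");np.savez(f"/tmp/side{k}.npz",**c)
n=int(sys.argv[3]) if len(sys.argv)>3 else 1
im=c["img"].astype(float)
for _ in range(n-1): im+=camera("side")["img"]
im=(im/n)
i=cv2.resize(im[b[1]:b[3],b[0]:b[2]],None,fx=10,fy=10,interpolation=cv2.INTER_CUBIC)
i=cv2.convertScaleAbs(i,alpha=1.3)
cv2.imwrite(f"pics/{k}.png",i)
T=S["tool_pos"]; a=np.radians(9.3)
for nm,p in(("tcp",T),("tipFK",T-[0,0,.138]),("flat",[.5523,-.2333,.05]),("flat-15",[.5523-.015*np.cos(a),-.2333-.015*np.sin(a),.05]),("slope",[.6351,-.2084,.0697])):
    print(nm,((proj(c,p)[0]-b[:2]+.5)*10).round().tolist())
E
python3 zoom.py h1 285,215,345,275 4
```

```text
{'clock': 8.4667, 'tool_pos': [0.5487, -0.2321, 0.1908], 'tool_rot': [-0.0002, 0.9969, 0.0789, -0.0006], 'ft_force': [-0.0836, -0.1542, -2.0711], 'opening': 0.0225}
tcp [133.0, 125.0]
tipFK [125.0, 549.0]
flat [138.0, 558.0]
flat-15 [89.0, 567.0]
slope [400.0, 434.0]
```

View pics/h1.png

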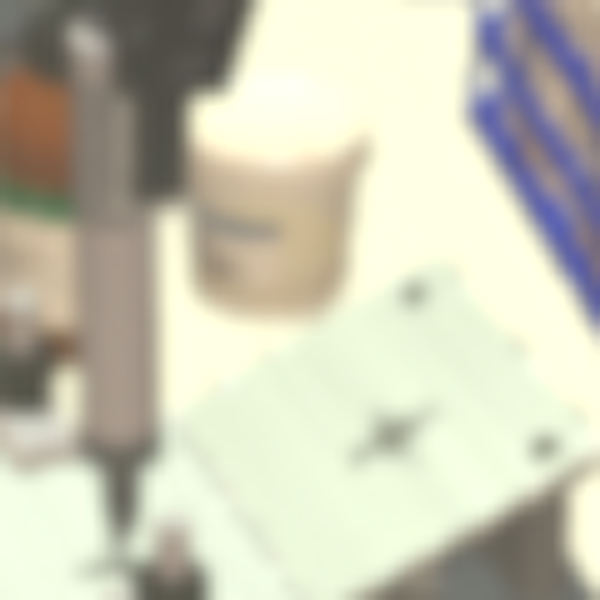

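Call:
{"method": "move_arm", "body": {"plan": [[0.1,0.02,0,0,15],[0,0,0,0,15],[0,0,0.1,0,15],[0,0,0.1,0,15],[0,0,0.05,0,15],[0,0,0,0,15]]}}

```text
clock: 9.17
tool_pos: [0.5527, -0.2324, 0.1844]
tool_rot: [0.0, 0.997, 0.079, 0.0]
ft_force: [-1.1, 1.0, 4.8]
opening: 0.0224
```

```bash
python3 zoom.py h2 285,215,345,275 4
```

```text
{'clock': 9.1667, 'tool_pos': [0.5527, -0.2324, 0.1844], 'tool_rot': [0.0003, 0.9969, 0.0791, 0.0004], 'ft_force': [-1.121, 1.0121, 4.7675], 'opening': 0.0224}
tcp [146.0, 145.0]
tipFK [138.0, 567.0]
flat [138.0, 558.0]
flat-15 [89.0, 567.0]
slope [400.0, 434.0]
```

View pics/h2.png

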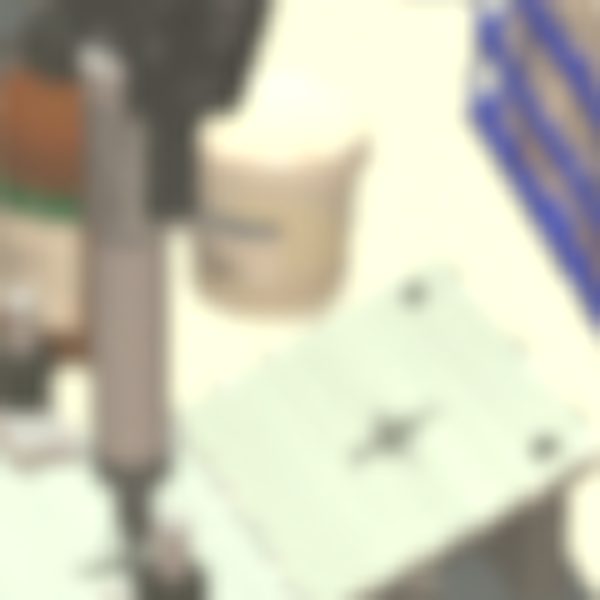

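Call:
{"method": "move_arm", "body": {"plan": [[0,0,0.1,0,15],[0,0,0.1,0,15],[0,0,0,0,15]]}}

```text
clock: 9.62
tool_pos: [0.5529, -0.2325, 0.1788]
tool_rot: [0.0, 0.997, 0.079, 0.001]
ft_force: [-1.5, 1.5, 10.5]
opening: 0.0227
```

Call:
{"method": "move_arm", "body": {"plan": [[0,0,0.1,0,15],[0,0,0.05,0,15],[0,0,0,0,15],[0,0,0,0,15]]}}

```text
clock: 9.95
tool_pos: [0.5528, -0.2324, 0.1741]
tool_rot: [0.0, 0.997, 0.079, 0.001]
ft_force: [0.3, 0.3, 4.9]
opening: 0.0228
```

Call:
{"method": "move_arm", "body": {"plan": [[0,0,0.05,0,15],[0,0,0,0,15]]}}

```text
clock: 10.12
tool_pos: [0.5527, -0.2324, 0.1723]
tool_rot: [0.0, 0.997, 0.079, 0.001]
ft_force: [0.4, -0.2, 2.5]
opening: 0.0225
```

```bash
python3 zoom.py h3 285,215,345,275 2
```

```text
{'clock': 10.1167, 'tool_pos': [0.5527, -0.2324, 0.1723], 'tool_rot': [0.0002, 0.9969, 0.079, 0.0006], 'ft_force': [0.3685, -0.2009, 2.5465], 'opening': 0.0225}
tcp [146.0, 184.0]
tipFK [138.0, 603.0]
flat [138.0, 558.0]
flat-15 [89.0, 567.0]
slope [400.0, 434.0]
```

View pics/h3.png

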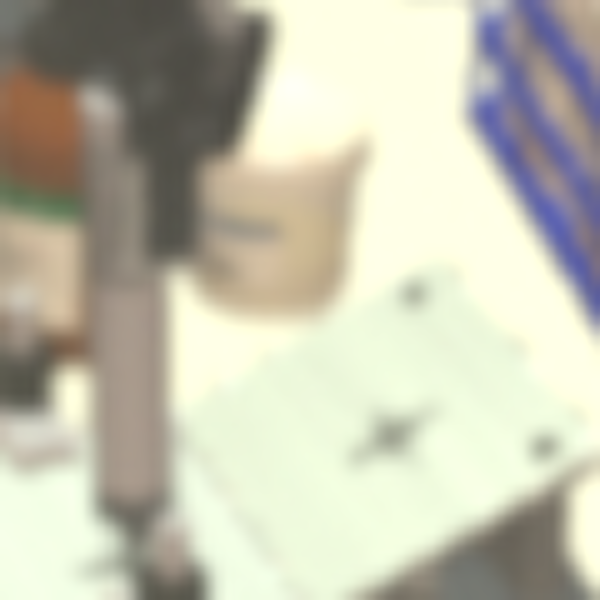

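Force rose to 10.5 N and then fell to 2.5 N with the tip on the mark, so it fired. I'll ease up to about 3 mm of nose and, with a light grip, pivot the punch about the tip to a 25° lean.

Call:
{"method": "move_arm", "body": {"plan": [[0,0,-0.15,0,15],[0,0,-0.18,0,15],[0,0,0,0,15],[0,0,0,0,15]]}}

```text
clock: 10.55
tool_pos: [0.5526, -0.2325, 0.1832]
tool_rot: [0.0, 0.997, 0.079, 0.001]
ft_force: [-0.4, 1.5, 6.7]
opening: 0.0223
```

Call:
{"method": "move_arm", "body": {"plan": [[0,0,0,0,20],[0,0,0,0,20],[-0.2,0,0.02,0,20],[-0.19,0,0.02,0,20],[0,0,0,0,20]], "grip_force": 20}}

```text
clock: 10.97
tool_pos: [0.5421, -0.2343, 0.1826]
tool_rot: [0.0, 0.997, 0.079, 0.002]
ft_force: [2.9, 1.8, 8.4]
opening: 0.0224
```

```bash
python3 zoom.py i1 275,215,335,275 2
```

```text
{'clock': 10.9667, 'tool_pos': [0.5421, -0.2343, 0.1826], 'tool_rot': [0.0005, 0.9969, 0.0791, 0.0023], 'ft_force': [2.8977, 1.812, 8.353], 'opening': 0.0224}
tcp [210.0, 157.0]
tipFK [203.0, 579.0]
flat [238.0, 558.0]
flat-15 [189.0, 567.0]
slope [500.0, 434.0]
```

View pics/i1.png

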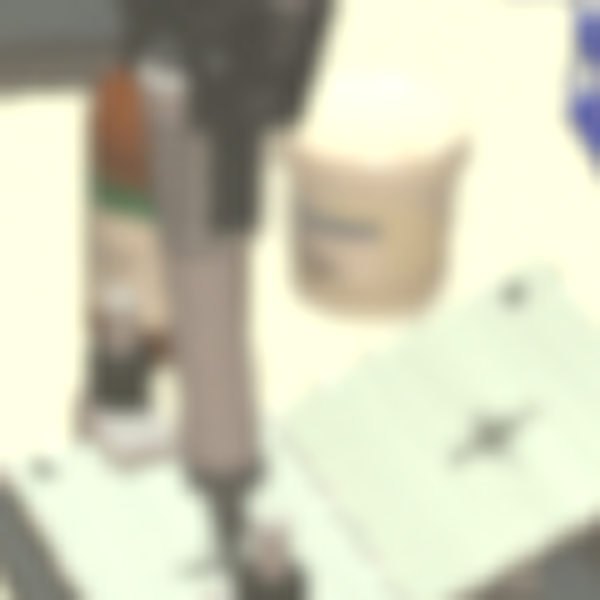

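Call:
{"method": "move_arm", "body": {"plan": [[-0.2,0,0.035,0,20],[-0.19,0,0.035,0,20],[-0.19,0,0.05,0,20],[-0.19,0,0.05,0,20],[0,0,0,0,20]]}}

```text
clock: 11.48
tool_pos: [0.519, -0.238, 0.1775]
tool_rot: [0.001, 0.997, 0.079, 0.002]
ft_force: [2.1, 1.5, 8.9]
opening: 0.0225
```

```bash
python3 zoom.py i2 275,215,335,275 2
```

```text
{'clock': 11.4833, 'tool_pos': [0.519, -0.238, 0.1775], 'tool_rot': [0.0006, 0.9969, 0.0791, 0.0022], 'ft_force': [2.1428, 1.5331, 8.9234], 'opening': 0.0225}
tcp [130.0, 185.0]
tipFK [127.0, 607.0]
flat [238.0, 558.0]
flat-15 [189.0, 567.0]
slope [500.0, 434.0]
```

View pics/i2.png

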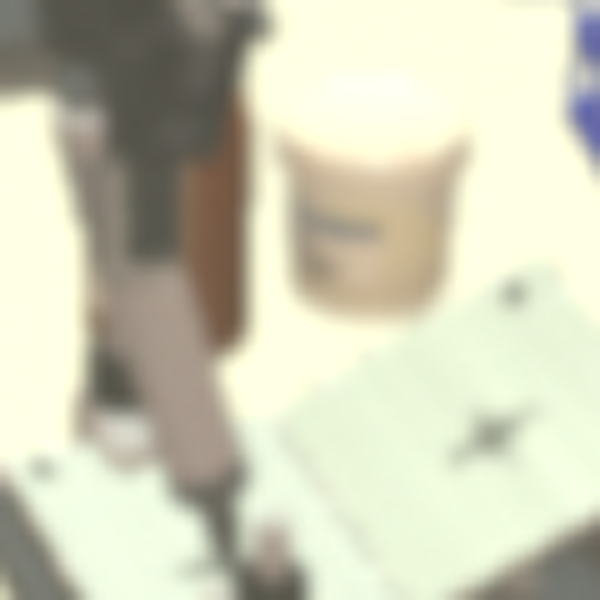

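Call:
{"method": "move_arm", "body": {"plan": [[-0.15,0,0.05,0,20],[-0.15,0,0.055,0,20],[-0.11,0,0.05,0,20],[-0.11,0,0.045,0,20],[0,0,0,0,20],[0,0,0,0,20]]}}

```text
clock: 12.08
tool_pos: [0.5032, -0.2406, 0.1713]
tool_rot: [0.0, 0.997, 0.079, 0.001]
ft_force: [-1.7, 1.5, 9.8]
opening: 0.0226
```

```bash
python3 zoom.py i3 265,215,325,275 2
```

```text
{'clock': 12.0833, 'tool_pos': [0.5032, -0.2406, 0.1713], 'tool_rot': [0.0005, 0.9969, 0.0791, 0.0012], 'ft_force': [-1.7399, 1.5034, 9.7627], 'opening': 0.0226}
tcp [175.0, 213.0]
tipFK [174.0, 635.0]
flat [338.0, 558.0]
flat-15 [289.0, 567.0]
slope [600.0, 434.0]
```

View pics/i3.png

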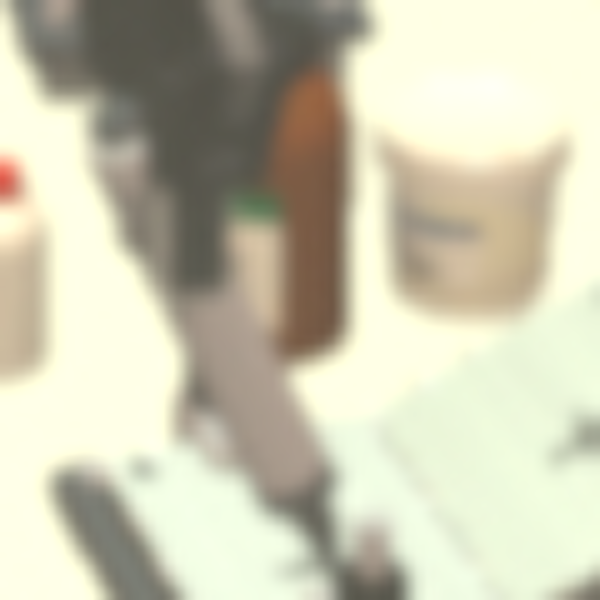

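```bash
python3 - <<'E'
from h import *
a=np.radians(9.7);X=np.array([np.cos(a),np.sin(a),0]);Y=np.array([-np.sin(a),np.cos(a),0]);sl=np.radians(25)
B=np.array([.5915,-.2074,0])
from scipy.optimize import minimize
def f(c,slope):
    g=c["img"].astype(float).mean(2)
    n=30; L=np.linspace(-.015,.015,n); th=np.linspace(0,2*np.pi,40)
    bg=np.array([(x,y) for x in np.linspace(-.02,.02,15) for y in np.linspace(-.02,.02,15) if min(abs(x),abs(y))>.006 and np.hypot(x,y)>.01])
    tpl=np.r_[np.c_[L,0*L],np.c_[0*L,L],np.c_[.006*np.cos(th),.006*np.sin(th)]]
    def W(uv,x,y):
        xx=x+uv[:,0]*(np.cos(sl) if slope else 1); z=.05+(xx*np.tan(sl) if slope else 0*xx)
        return B+np.outer(xx,X)+np.outer(y+uv[:,1],Y)+np.c_[0*xx,0*xx,z]
    def s(uv,x,y):
        p=proj(c,W(uv,x,y)).astype(np.float32)
        return cv2.remap(g.astype(np.float32),p[None,:,0],p[None,:,1],cv2.INTER_CUBIC).mean()
    best=min((s(tpl,x,y)-s(bg,x,y),x,y) for x in (np.arange(.03,.056,.0007) if slope else np.arange(-.056,-.03,.0007)) for y in np.arange(-.03,.002,.0007))
    return best, W(np.zeros((1,2)),best[1],best[2])[0].round(4), proj(c,W(np.zeros((1,2)),best[1],best[2]))[0].round(2)
for n,k in(("top",0),("side",0),("side","h1"),("side","i1")):
    c=load(n,k)
    print(n,k,"slope",f(c,1))
    if n=="top": print("flat",f(c,0))
E
```

```text
top 0 slope ((np.float32(-35.85874), np.float64(0.043299999999999984), np.float64(-0.009000000000000022)), array([ 0.6357, -0.209 ,  0.0702]), array([341.96, 187.  ]))
flat ((np.float32(-32.415764), np.float64(-0.043400000000000015), np.float64(-0.01880000000000001)), array([ 0.5519, -0.2332,  0.05  ]), array([348.99, 213.71]))
side 0 slope ((np.float32(-35.04663), np.float64(0.04049999999999999), np.float64(-0.007600000000000023)), array([ 0.6327, -0.2081,  0.0689]), array([323.66, 258.12]))
side h1 slope ((np.float32(-38.250763), np.float64(0.04049999999999999), np.float64(-0.007600000000000023)), array([ 0.6327, -0.2081,  0.0689]), array([323.66, 258.12]))
side i1 slope ((np.float32(-38.08217), np.float64(0.04049999999999999), np.float64(-0.007600000000000023)), array([ 0.6327, -0.2081,  0.0689]), array([323.66, 258.12]))
```

Call:
{"method": "move_arm", "body": {"plan": [[0,0,0,0,15],[0,0,0,0,15],[0,0,-0.4,0,15],[0,0,-0.8,0,15],[0,0,-0.5,0,15],[0.4,0,0,0,15],[0.7,-0.2,0,0,15],[0.8,-0.16,0,0,15],[0.67,0,0,0,15],[0,0,0,0,15]], "grip_force": 60}}

```text
clock: 13.02
tool_pos: [0.5795, -0.2164, 0.2187]
tool_rot: [-0.0, 0.997, 0.08, -0.001]
ft_force: [0.5, -0.6, -2.3]
opening: 0.0225
```

Call:
{"method": "move_arm", "body": {"plan": [[0,0,0.3,0,15],[0,0,0,0,15],[0,0,0,0,15]]}}

```text
clock: 13.27
tool_pos: [0.5755, -0.2173, 0.2099]
tool_rot: [-0.0, 0.997, 0.079, -0.002]
ft_force: [-0.4, 0.3, -2.3]
opening: 0.0225
```

```bash
python3 zoom.py j1 285,205,345,265 2
```

```text
{'clock': 13.2667, 'tool_pos': [0.5755, -0.2173, 0.2099], 'tool_rot': [-0.0005, 0.9969, 0.0787, -0.0016], 'ft_force': [-0.3983, 0.3293, -2.2557], 'opening': 0.0225}
tcp [218.0, 133.0]
tipFK [207.0, 559.0]
flat [138.0, 658.0]
flat-15 [89.0, 667.0]
slope [400.0, 534.0]
```

View pics/j1.png

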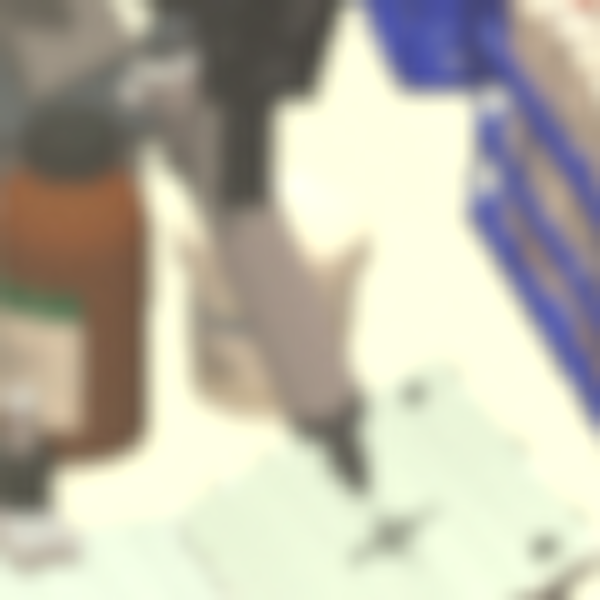

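```bash
python3 - <<'E'
from h import *
c=load("side","j1")
T=np.array([.5755,-.2173,.2099]);p=T+[.050,.0084,-.1245]
print(p,proj(c,p)[0],"obs 320.6 253.2")
M=np.array([.634,-.2085,.0695]); a=np.radians(9.7)
n=np.array([-np.sin(.4363)*np.cos(a),-np.sin(.4363)*np.sin(a),np.cos(.4363)])
print(proj(c,M)[0], "mark obs 323.66 258.12")
for h in(.005,.01,.015,.02):print(h,proj(c,M+n*h)[0])
d=p-M; print("h",d@n,"inplane",d-n*(d@n))
# observed tip->mark pixels
Xs=np.array([np.cos(.4363)*np.cos(a),np.cos(.4363)*np.sin(a),np.sin(.4363)]);
J=np.c_[proj(c,M+n*.001)[0]-proj(c,M)[0],proj(c,M+Xs*.001)[0]-proj(c,M)[0]]
print("h,along slope mm (assuming y err 0):",np.linalg.solve(J,np.array([320.6,253.2])-[323.66,258.12]))
E
```

```text
[ 0.6255 -0.2089  0.0854] [321.54361389 253.60095459] obs 320.6 253.2
[324.13206492 257.98337051] mark obs 323.66 258.12
0.005 [323.52904281 256.77249748]
0.01 [322.92385362 255.55727355]
0.015 [322.31648568 254.33767531]
0.02 [321.70692724 253.11367914]
h 0.017979644706454714 inplane [-0.00101063  0.00088018 -0.00039534]
h,along slope mm (assuming y err 0): [21.50810256 -1.62140629]
```

Call:
{"method": "move_arm", "body": {"plan": [[0.12,0.01,0.2,0,15],[0.11,0.01,0.2,0,15],[0,0,0,0,15],[0,0,0,0,15],[0,0,0,0,15]]}}

```text
clock: 13.78
tool_pos: [0.5838, -0.217, 0.1995]
tool_rot: [0.0, 0.997, 0.079, -0.0]
ft_force: [-0.4, 0.2, -1.6]
opening: 0.0226
```

```bash
python3 zoom.py j2 285,205,345,265 3
```

```text
{'clock': 13.7833, 'tool_pos': [0.5838, -0.217, 0.1995], 'tool_rot': [0.0, 0.9969, 0.079, -0.0002], 'ft_force': [-0.4418, 0.1908, -1.641], 'opening': 0.0226}
tcp [247.0, 164.0]
tipFK [234.0, 587.0]
flat [138.0, 658.0]
flat-15 [89.0, 667.0]
slope [400.0, 534.0]
```

View pics/j2.png

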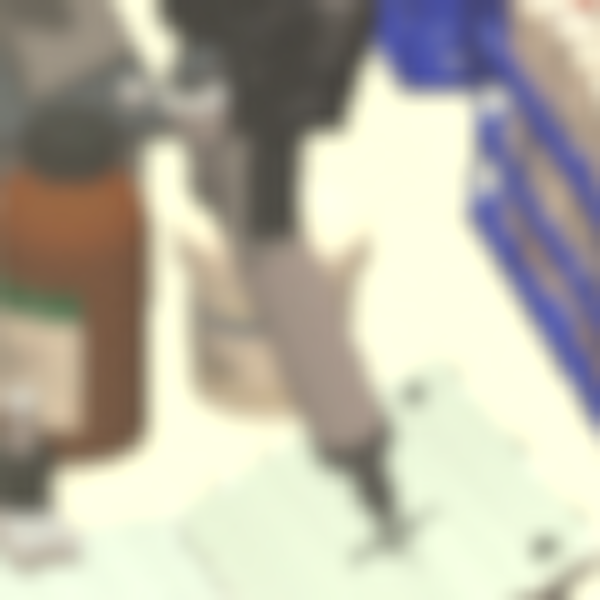

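Call:
{"method": "move_arm", "body": {"plan": [[-0.03,0,0,0,15],[0,0,0,0,15],[0.055,0,0.12,0,15],[0.055,0,0.12,0,15],[0,0,0,0,15],[0,0,0,0,15]]}}

```text
clock: 14.43
tool_pos: [0.5864, -0.2169, 0.1934]
tool_rot: [0.0, 0.997, 0.079, 0.0]
ft_force: [-4.3, 1.1, 8.4]
opening: 0.0227
```

```bash
python3 zoom.py j3 285,205,345,265 3
```

```text
{'clock': 14.4333, 'tool_pos': [0.5864, -0.2169, 0.1934], 'tool_rot': [0.0005, 0.9969, 0.0792, 0.0002], 'ft_force': [-4.2738, 1.1137, 8.4077], 'opening': 0.0227}
tcp [255.0, 183.0]
tipFK [242.0, 603.0]
flat [138.0, 658.0]
flat-15 [89.0, 667.0]
slope [400.0, 534.0]
```

View pics/j3.png

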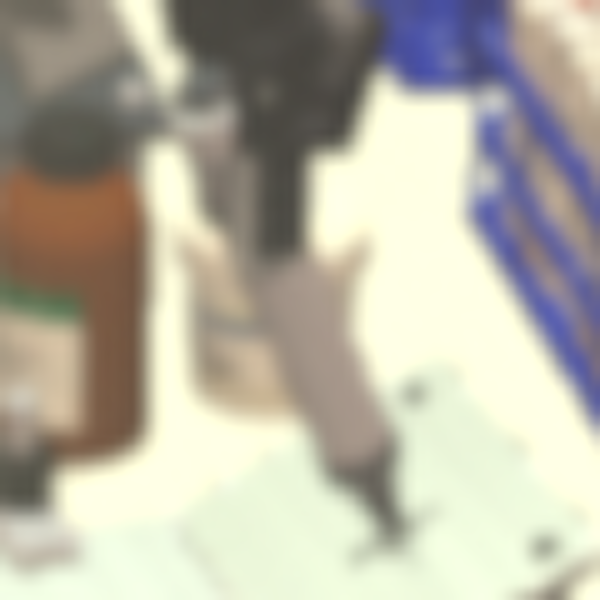

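Call:
{"method": "move_arm", "body": {"plan": [[0.045,0,0.1,0,15],[0.045,0,0.1,0,15],[0,0,0,0,15]]}}

```text
clock: 14.83
tool_pos: [0.589, -0.2164, 0.1869]
tool_rot: [0.0, 0.997, 0.079, 0.0]
ft_force: [-3.0, -0.3, 6.6]
opening: 0.0227
```

Call:
{"method": "move_arm", "body": {"plan": [[0.03,0,0.06,0,15],[0,0,0,0,15],[0,0,0,0,15]]}}

```text
clock: 15.08
tool_pos: [0.5899, -0.2162, 0.1848]
tool_rot: [0.0, 0.997, 0.079, 0.0]
ft_force: [-0.9, -0.8, 2.1]
opening: 0.0226
```

```bash
python3 zoom.py j4 285,205,345,265 2
```

```text
{'clock': 15.0833, 'tool_pos': [0.5899, -0.2162, 0.1848], 'tool_rot': [0.0002, 0.9969, 0.079, 0.0001], 'ft_force': [-0.893, -0.7549, 2.085], 'opening': 0.0226}
tcp [266.0, 208.0]
tipFK [253.0, 626.0]
flat [138.0, 658.0]
flat-15 [89.0, 667.0]
slope [400.0, 534.0]
```

View pics/j4.png

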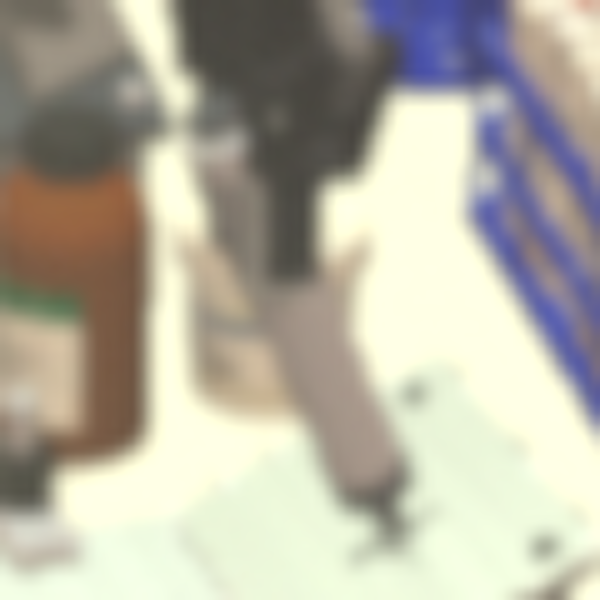

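```bash
python3 - <<'E'
from h import *
c=load("side","j4")
g=c["img"].astype(float)
tip=np.array([.6345,-.2085,.0697])
a=np.radians(9.0)
# sample intensity profiles across predicted axis at various leans
rows=range(235,252)
for v in rows:
    print(v, g[v,308:330].mean(1).round().astype(int).tolist())
for L in (18,20,22,25):
    t=np.radians(L);ax=np.array([-np.sin(t)*np.cos(a),-np.sin(t)*np.sin(a),np.cos(t)])
    q=proj(c,np.array([tip+ax*d for d in(.025,.05,.075)])); print(L,q.round(2).tolist(), "slope du/dv",(q[2]-q[0])[0]/(q[2]-q[0])[1])
E
```

```text
235 [129, 119, 106, 102, 102, 106, 112, 115, 118, 119, 120, 131, 159, 183, 193, 194, 194, 194, 194, 194, 195, 194]
236 [122, 119, 108, 103, 105, 109, 112, 116, 118, 118, 120, 133, 161, 184, 193, 194, 194, 195, 194, 194, 194, 194]
237 [113, 113, 108, 104, 106, 110, 113, 115, 116, 118, 120, 134, 162, 185, 194, 194, 195, 194, 194, 195, 194, 194]
238 [118, 117, 116, 111, 108, 110, 112, 115, 116, 118, 120, 132, 161, 184, 194, 195, 195, 195, 194, 194, 194, 194]
239 [130, 132, 131, 125, 115, 110, 111, 114, 115, 117, 119, 127, 150, 176, 191, 194, 195, 195, 194, 193, 193, 193]
240 [131, 138, 140, 135, 121, 111, 110, 113, 115, 117, 117, 122, 138, 165, 186, 194, 194, 194, 193, 190, 189, 189]
241 [126, 136, 142, 139, 125, 112, 110, 112, 114, 116, 117, 119, 130, 155, 180, 191, 194, 190, 187, 184, 183, 182]
242 [123, 135, 141, 139, 129, 115, 109, 111, 113, 115, 116, 119, 125, 147, 174, 189, 189, 181, 173, 173, 177, 177]
243 [127, 132, 138, 138, 132, 118, 110, 109, 113, 115, 116, 117, 121, 136, 161, 179, 178, 163, 150, 159, 172, 177]
244 [132, 133, 134, 135, 132, 123, 112, 108, 112, 114, 116, 116, 
[... 509 characters left out ...]

249 [195, 195, 192, 188, 189, 187, 181, 166, 141, 118, 112, 114, 115, 117, 118, 123, 136, 155, 171, 178, 178, 178]
250 [194, 194, 189, 183, 183, 183, 180, 170, 148, 122, 112, 113, 115, 116, 118, 118, 123, 138, 164, 177, 179, 179]
251 [193, 190, 185, 181, 179, 181, 179, 174, 156, 129, 113, 112, 114, 116, 116, 113, 109, 124, 156, 175, 181, 180]
18 [[322.17, 251.31], [319.99, 244.59], [317.78, 237.76]] slope du/dv 0.323341070772535
20 [[321.9, 251.44], [319.46, 244.85], [316.97, 238.14]] slope du/dv 0.3708328531295254
22 [[321.64, 251.57], [318.93, 245.12], [316.16, 238.56]] slope du/dv 0.42030130448596986
25 [[321.25, 251.79], [318.14, 245.56], [314.98, 239.22]] slope du/dv 0.4987766362795243
```

Fired on the slope: force rose to about 11 N, then fell to about 4 N, with the punch within roughly 2-3° of square. Next I'll lift away along the normal and carry it back to the rest.

Call:
{"method": "move_arm", "body": {"plan": [[-0.06,0,-0.13,0,15],[-0.09,0,-0.2,0,15],[-0.12,0,-0.27,0,15],[0,0,-0.7,0,15],[0,0,-0.95,0,15],[0,0,-0.9,0,15],[0,0,-0.3,0.85,15],[0,0,0,0.85,15],[0,0,0,0,15],[0,0,0,0,15]]}}

```text
clock: 16.02
tool_pos: [0.5814, -0.2169, 0.2876]
tool_rot: [-0.0, 1.0, 0.006, -0.0]
ft_force: [-0.3, -0.5, -1.6]
opening: 0.0228
```

Call:
{"method": "move_arm", "body": {"plan": [[0,-0.4,0,0,15],[0,-0.8,0,0,15],[0,-0.95,0,0,15],[0,-0.95,0,0,15],[0,-0.95,0,0,15],[0,-0.95,0,0,15],[0,-0.95,0,0,15],[0,-0.95,0,0,15],[0,-0.95,0,0,15],[0,-0.95,0,0,15]]}}

```text
clock: 16.85
tool_pos: [0.5784, 0.0486, 0.2874]
tool_rot: [0.0, 1.0, 0.006, -0.001]
ft_force: [-1.7, 0.0, -2.1]
opening: 0.023
```

Call:
{"method": "move_arm", "body": {"plan": [[0,-0.95,0,0,15],[0,-0.95,0,0,15],[0,-0.95,0,0,15],[0,-0.95,0,0,15],[0,-0.7,0,0,15],[0,-0.3,0,0,15],[0,0,0,0,15],[0,0,0,0,15],[0,0,0,0,15]]}}

```text
clock: 17.6
tool_pos: [0.5775, 0.1902, 0.2877]
tool_rot: [0.0, 1.0, 0.005, -0.0]
ft_force: [-0.2, -0.4, -2.4]
opening: 0.023
```

Call:
{"method": "move_arm", "body": {"plan": [[0.15,-0.16,0,0,15],[0,0,0.6,0,15],[0,0,0.9,0,15],[0,0,0.8,0,15],[0,0,0.4,0,15],[0,0,0,0,15],[0,0,0,0,15],[0,0,0,0,15]]}}

```text
clock: 18.27
tool_pos: [0.5833, 0.1955, 0.2084]
tool_rot: [-0.0, 1.0, 0.005, 0.001]
ft_force: [0.6, -0.6, -1.3]
opening: 0.0223
```

```bash
python3 zoom.py k1 255,150,315,210 2; python3 snap.py k2 255,150,315,210 180,165,240,225
```

```text
{'clock': 18.2667, 'tool_pos': [0.5833, 0.1955, 0.2084], 'tool_rot': [-0.0003, 1.0, 0.0047, 0.0009], 'ft_force': [0.6363, -0.5934, -1.269], 'opening': 0.0223}
tcp [310.0, 177.0]
tipFK [309.0, 532.0]
flat [438.0, 1208.0]
flat-15 [389.0, 1217.0]
slope [700.0, 1084.0]
{'clock': 18.3667, 'tool_pos': [0.5831, 0.1958, 0.2087], 'tool_rot': [-0.0006, 1.0, 0.0048, 0.0011], 'ft_force': [0.3117, 0.0447, -1.3334], 'opening': 0.0227}
```

View pics/k1.png

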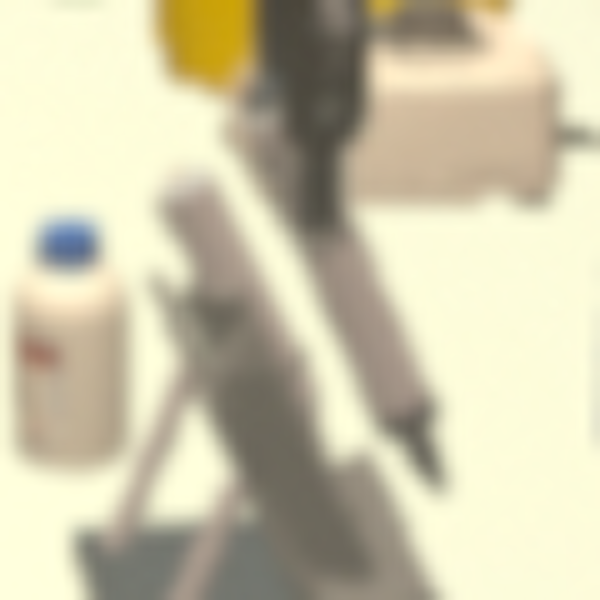

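View pics/k2.png

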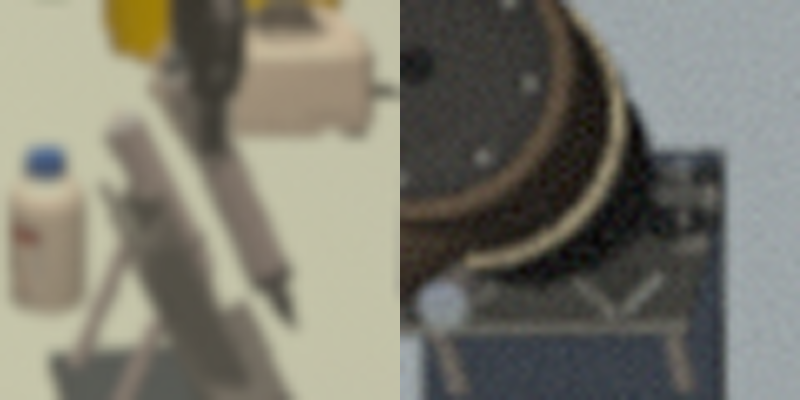

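```bash
python3 - <<'E'
from h import *
c=load("side","k1")
print(((proj(c,[.634,.1955,.084])[0]-[255,150]+.5)*10).round(), ((proj(c,[.6125,.195,.052])[0]-[255,150]+.5)*10).round())
g=c["img"].astype(float)
for v in range(176,191,2): print(v,g[v,284:302].mean(1).round().astype(int).tolist())
for L in(20,23,26):
    t=np.radians(L);q=proj(c,np.array([[.634-np.sin(t)*d,.1955,.084+np.cos(t)*d] for d in(.03,.08)]));print(L,(q[1]-q[0])[0]/(q[1]-q[0])[1])
E
```

```text
[445. 489.] [387. 573.]
176 [171, 140, 113, 106, 109, 113, 118, 128, 150, 173, 184, 186, 186, 186, 186, 186, 186, 185]
178 [180, 163, 136, 114, 109, 111, 114, 119, 133, 158, 177, 184, 186, 186, 186, 186, 185, 186]
180 [182, 181, 161, 132, 111, 108, 112, 114, 119, 132, 157, 177, 185, 186, 186, 185, 186, 185]
182 [170, 183, 179, 159, 129, 111, 109, 112, 114, 119, 133, 159, 178, 185, 186, 185, 185, 186]
184 [142, 162, 178, 179, 160, 131, 113, 110, 112, 116, 122, 140, 164, 180, 185, 186, 185, 186]
186 [112, 135, 166, 182, 178, 156, 127, 113, 110, 113, 116, 124, 144, 168, 182, 185, 186, 186]
188 [103, 123, 149, 173, 183, 176, 151, 123, 110, 110, 114, 115, 123, 142, 168, 181, 186, 186]
190 [93, 108, 135, 166, 183, 184, 172, 144, 117, 107, 107, 105, 100, 104, 134, 167, 183, 186]
20 0.3820804707998493
23 0.45059306319657605
26 0.5228271862984232
```

Call:
{"method": "move_arm", "body": {"plan": [[0.17,0.02,0.36,0,15],[-0.18,0,0.085,0,15],[-0.18,0,0.085,0,15],[-0.18,0,0.085,0,15],[-0.18,0,0.085,0,15],[-0.12,0,0.055,0,15],[0,0,0,0,15],[0,0,0,0,15],[0,0,0,0,15]]}}

```text
clock: 19.22
tool_pos: [0.5624, 0.195, 0.1848]
tool_rot: [-0.0, 1.0, 0.005, 0.0]
ft_force: [1.4, -0.7, -1.4]
opening: 0.0226
```

```bash
python3 zoom.py k3 255,150,315,210 2
```

```text
{'clock': 19.2167, 'tool_pos': [0.5624, 0.195, 0.1848], 'tool_rot': [-0.0001, 1.0, 0.005, 0.0003], 'ft_force': [1.4053, -0.6872, -1.421], 'opening': 0.0226}
tcp [252.0, 243.0]
tipFK [253.0, 594.0]
flat [438.0, 1208.0]
flat-15 [389.0, 1217.0]
slope [700.0, 1084.0]
```

View pics/k3.png

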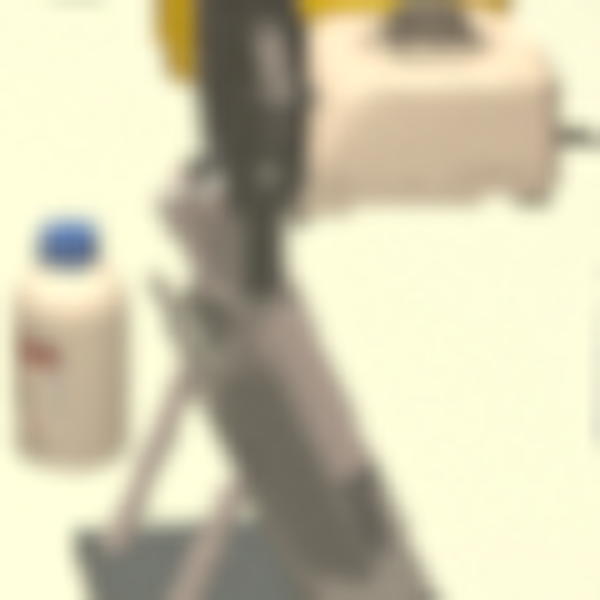

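Call:
{"method": "move_arm", "body": {"plan": [[0.015,0,0.09,0,15],[0.015,0,0.09,0,15],[0.02,0,0.08,0,15],[0,0,0,0,15],[0,0,0,0,15]]}}

```text
clock: 19.73
tool_pos: [0.5641, 0.1948, 0.1773]
tool_rot: [-0.0, 1.0, 0.005, 0.0]
ft_force: [-3.1, -0.3, 6.3]
opening: 0.023
```

Call:
{"method": "move_arm", "body": {"plan": [[-0.02,0,-0.04,0,20],[0,0,0,0,20],[-0.08,0,0.03,0,20],[-0.08,0,0.035,0,20],[0,0,0,0,20],[0,0,0,0,20]], "grip_force": 20}}

```text
clock: 20.23
tool_pos: [0.5591, 0.195, 0.1766]
tool_rot: [-0.0, 1.0, 0.005, 0.001]
ft_force: [1.4, 0.3, 4.9]
opening: 0.0228
```

```bash
python3 zoom.py k4 255,150,315,210 2; python3 - <<'E'
from h import *
c=load("side","k4")
for x0 in (.6125,):
    t=np.radians(25); print([((proj(c,[x0-np.sin(t)*d,.195,.052+np.cos(t)*d])[0]-[255,150]+.5)*10).round().tolist() for d in(0,.105,.138,.174)])
E
```

```text
{'clock': 20.2333, 'tool_pos': [0.5591, 0.195, 0.1766], 'tool_rot': [-0.0003, 1.0, 0.005, 0.001], 'ft_force': [1.3634, 0.308, 4.8948], 'opening': 0.0228}
tcp [243.0, 265.0]
tipFK [244.0, 615.0]
flat [438.0, 1208.0]
flat-15 [389.0, 1217.0]
slope [700.0, 1084.0]
[[387.0, 573.0], [268.0, 340.0], [230.0, 265.0], [187.0, 181.0]]
```

View pics/k4.png

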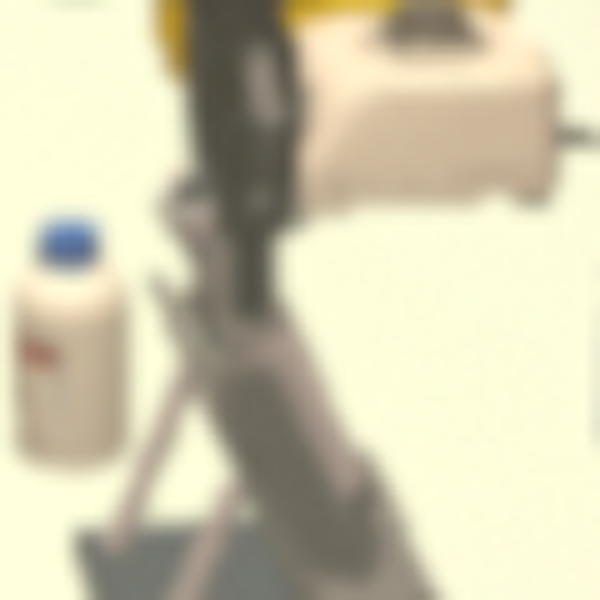

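Call:
{"method": "move_arm", "body": {"plan": [[0,0,0,0,26],[0,0,0,0,30],[0,0,0,0,36],[0,0,0,0,42],[0,0,0,0,46],[0,0,0,0,46]]}}

```text
clock: 20.83
tool_pos: [0.5581, 0.1947, 0.1756]
tool_rot: [0.0, 1.0, 0.005, -0.0]
ft_force: [0.4, -0.6, -0.4]
opening: 0.0457
```

```bash
python3 zoom.py k5 255,150,315,210 2
```

```text
{'clock': 20.8333, 'tool_pos': [0.5581, 0.1947, 0.1756], 'tool_rot': [0.0001, 1.0, 0.0048, -0.0002], 'ft_force': [0.3502, -0.598, -0.4382], 'opening': 0.0457}
tcp [241.0, 268.0]
tipFK [241.0, 618.0]
flat [438.0, 1208.0]
flat-15 [389.0, 1217.0]
slope [700.0, 1084.0]
```

View pics/k5.png

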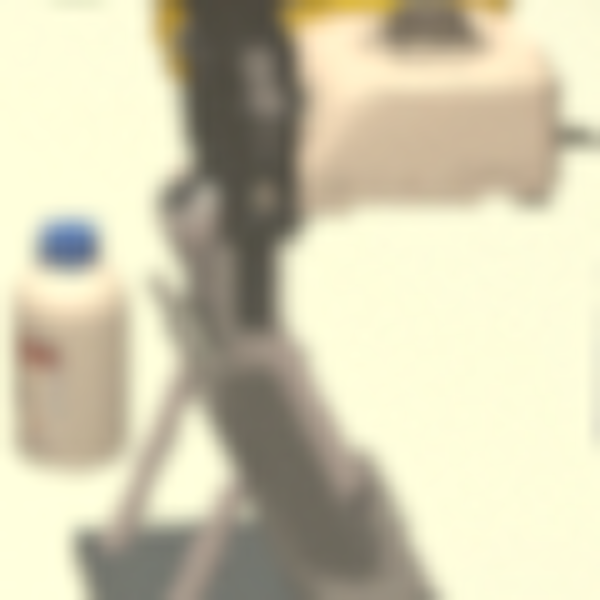

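Released, and the punch stands in the groove. I'll rise straight up, back away from the view and compare with the first pictures.

Call:
{"method": "move_arm", "body": {"plan": [[0,0,-0.3,0,46],[0,0,-0.7,0,46],[0,0,-0.9,0,46],[0,0,-0.9,0,46],[0,0,-0.9,0,46],[0,0,-0.5,0,46],[0,-0.9,0,0,46],[0,-0.9,0,0,46],[0,-0.9,0,0,46],[0,-0.9,0,0,46]]}}

```text
clock: 21.77
tool_pos: [0.5572, 0.3037, 0.3031]
tool_rot: [-0.0, 1.0, 0.005, 0.0]
ft_force: [0.9, -0.5, 0.1]
opening: 0.0461
```

Call:
{"method": "move_arm", "body": {"plan": [[-0.5,-0.9,0,0,46],[-0.5,-0.9,0,0,46],[-0.5,-0.9,0,0,46],[-0.5,-0.9,0,0,46],[-0.5,-0.9,0,0,46],[-0.5,-0.9,0,0,46],[0,0,0,0,46],[0,0,0,0,46]]}}

```text
clock: 22.43
tool_pos: [0.4646, 0.4653, 0.3022]
tool_rot: [0.0, 1.0, 0.006, 0.0]
ft_force: [-0.1, -0.9, 0.3]
opening: 0.0459
```

```bash
python3 snap.py z 250,160,310,230 170,175,240,235; python3 - <<'E'
from h import *
r=[]
for n,b in(("side",(250,160,310,220)),("top",(170,175,230,235))):
    i=[cv2.resize(load(n,k)["img"][b[1]:b[3],b[0]:b[2]],(300,300),interpolation=cv2.INTER_CUBIC) for k in(0,"z")]
    r.append(np.hstack(i))
    d=cv2.absdiff(load(n,0)["img"],load(n,"z")["img"]).max(2)
    print(n,"max diff rest",d[b[1]:b[3],b[0]:b[2]].max(),"elsewhere >40 right part",(d[120:,260:]>40).sum(), np.argwhere(d[b[1]:b[3],b[0]:b[2]]>40)[:8].tolist())
cv2.imwrite("pics/fin.png",np.vstack(r))
E
```

```text
{'clock': 22.4333, 'tool_pos': [0.4646, 0.4653, 0.3022], 'tool_rot': [0.0, 1.0, 0.0062, 0.0], 'ft_force': [-0.1124, -0.8568, 0.2892], 'opening': 0.0459}
side max diff rest 7 elsewhere >40 right part 0 []
top max diff rest 25 elsewhere >40 right part 97 []
```

View pics/fin.png

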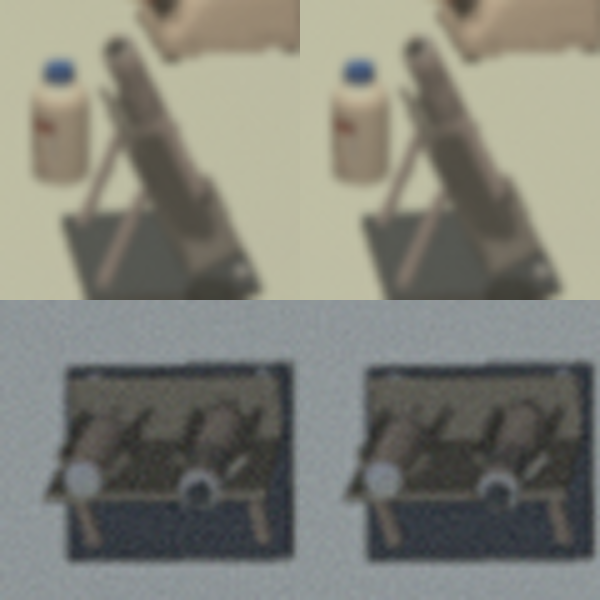

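The rest looks the same before and after, with the cap at the same pixel in both views. Handing in.

```bash
python3 -c "
from plant import *
print(finish_job())"
```

```text
the job is handed in; nothing more can be done
None
```

The punch was fired on the flat mark, then on the sloping mark, and now stands back in its groove, let go. The job was handed in at about 22.5 s on the robot's clock, and no verdict came back.

- **Tilt:** The tool could only point straight down. I set the punch's lean by pivoting it in a light grip with its tip held down: on the ledge to make it vertical, then on the flat mark to lean it 25°.
- **Flat mark:** The force rose to about 10.5 N and fell to about 2.5 N, so it snapped. In the side view the tip was about 1 mm from the cross. The punch leaned about 3° from square.
- **Sloping mark:** The force rose to about 11 N and fell to about 4 N with weight added back, so it snapped. In the side view the tip was about 1 mm from the cross. The punch was about 2° from square; a first reading by eye had said 4–5°.
- **Camera disagreement:** The two cameras placed the marks 2–3 mm apart in x. I aimed between them and then trusted the tip against the mark in the side picture. I had no direct reading of the nose stroke.
- **Final check:** At the rest, the before and after side pictures match (largest difference 7 of 255), and the top picture shows only noise-level change. The side view shows no change around the bracket and the bystanders. In the top view, 97 pixels changed outside the rest. I took these to be the robot arm and did not check further.

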